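# Load and lock a rotary kit carrier

## Robot

A 7-joint arm with a two-finger parallel gripper is mounted at the origin on the work surface. World frame = base frame: x ahead of the robot, y to its left, z up, the work surface at z = 0. Lengths are in m, angles in rad, forces in N, time in s.
With the tool pointing down it reaches from about 0.4 to 0.875 m from the base axis. Payload 19.3 kg.
Tool frame: the origin (TCP) lies at the very end of the fingers, on their centre line; the grasp point (between the pads) lies 19 mm behind it; z points along the fingers, y is the line along which they close (so a half turn about z gives the same grasp; the last joint's range is limited). The gripper opens to 85 mm and grips with 20 to 120 N. Pads are 22 mm wide; open, the fingers measure 114 mm over their backs; the gripper's body (76 mm by 85 mm) begins 54 mm behind the grasp point. The pads swing forward as they close: fully open they stand 13 mm farther back than shut.
Start: joints at [1.238, 0.521, -0.036, 1.599, 0.021, 1.021, -0.113], TCP at [0.162, -0.604, 0.231] pointing down, gripper open.
Joint ranges: [-2.91, 2.91], [-0.3, 2.13], [-1.5, 1.42], [0.17, 2.43], [-1.26, 4.41], [0.16, 1.93], [-2.52, 2.52]. Speed limits (rad/s): [1.89, 1.89, 2.39, 2.39, 3.01, 3.01, 3.01].

## Interface

Orientations are given as [roll, pitch, yaw] about the fixed x, y, z axes, in that order (R = Rz(yaw) Ry(pitch) Rx(roll)).
In Python, from workcell import bot gives the robot as it stands.
- The arm moves only by the tool jog_arm, never from a script. Its argument "motion" is a list of rows, each a list of 5 numbers: the shift along the tool's x, y, z scaled (see below), then the turn about the tool's z scaled (see below), then the opening, from 0 (shut) to 1 (fully open). A call has 1 to 12 rows; each row shifts and turns the commanded pose from where the row before left it, along the tool's axes as they then stand; what a row does not reach is not made up. The controller multiplies each number of a shift by 30 mm and each number of a turn by 0.08 rad. A row lasts 1/10 s, in which the tool goes at most 50 mm and 8.59 degrees, less where a joint would pass 70% of its speed; a pose out of reach is approached as far as the arm can. A call with a number of a shift or a turn outside -1 to 1 is refused whole. A call with a gripper value outside its range is refused whole. The fingers move at their own pace and stop on an object; "newtons" is the grip in N (left out, the last holds). Time passes only in rows, so rows that do not move let the fingers close. It gives the time, the measured TCP pose, the force, the opening and the grip force at its end, in the units of the state.
- bot.observe(): the state, without advancing time (a new reading comes with each control period).
- bot.grab_frame(name): name is "scene" or "top" or "wrist"; returns a dict with "pixels" (420x560x3 uint8, red, green, blue), "fovy" (degrees; the focal length in pixels is half the picture's height over the tangent of half this angle, whatever the lens; pixels are square), "cx", "cy" (the principal point, pixels), "rvec" (rotation vector, rad) and "tvec" (3), from world to camera coordinates, as OpenCV has them; the wrist camera has in their place "mount" (4x4, takes a point from camera to tool coordinates, whose origin is the TCP and whose axes are the flange's). Camera axes: x right, y down, z forward; pixel columns grow to the right and rows downward; lengths in m; the calibration is good to about 2 mm. The wrist camera is an equidistant fisheye: a pixel r from the principal point sees the ray r / f radians off the axis. A picture is of the moment at which its call begins: read the wrist's pose just before it. There is no depth.
- bot.job_done(): hands the job in; it is judged then, once.
The state is a dict: "clock": time; "qpos": joint angles; "qd": joint speeds; "joint_efforts": joint torques, N m; "position": TCP position; "tool_rot": TCP orientation; "force": force on the tool from outside, world axes, zero at the start; "moment": the same for the moment, N m; "grip_width": finger opening in m; "finger_force": force on a finger pad.
Only numpy, scipy, OpenCV 4.12 (cv2) and the standard library are available. Lean on these libraries where they do the work, as an engineer would, in place of code of your own. Each camera call takes 0.05 s, during which the arm holds its last target. There are 200 camera calls.

## Task

Make up the kit on the turntable: stand every machine part that lies loose on the bench (three to five of them) upright and flat on the floor of the nest that matches its foot. Only when all are in, turn the table by its knob until the hole in its steel tab lies under the hole in the grey fork, then take the locking pin from its stand and push it down through both holes until it snaps fully home, its flange on the fork. Leave everything else on the bench where it is, and if a part gets knocked out of place, put it right.

Things in the scene. Friction and masses are not known exactly. Their poses are not given: they have to be found in the camera images.
- hub: Dark machine part to be kitted, standing on its foot; origin at the centre of its flat underside, z up. Round foot 64 mm in diameter, 16 mm thick. Above it a round boss 36 mm in diameter. Top 58 mm above the origin. May be absent (None). About 0.2 to 0.5 kg.
- square: Dark machine part to be kitted, standing on its foot; origin at the centre of its flat underside, z up. Square foot 56 x 56 mm, 16 mm thick, sides along its x and y. Above it a square boss 34 x 34 mm, sides along x and y. Top 58 mm above the origin. May be absent (None). About 0.2 to 0.5 kg.
- pillow: Dark machine part to be kitted, standing on its foot; origin at the centre of its flat underside, z up. Pillow block: oblong foot 92 mm along its x, 40 mm along its y, 14 mm thick. Above it a housing 48 mm long in x, round on top, with flat sides 30 mm apart in y (grip these). Top 58 mm above the origin. May be absent (None). About 0.2 to 0.5 kg.
- hexa: Dark machine part to be kitted, standing on its foot; origin at the centre of its flat underside, z up. Hexagonal foot 54 mm across flats, 16 mm thick; one pair of flats faces along +x and -x, the others at 60 degree steps. Above it a hexagonal boss 34 mm across flats, turned the same way. Top 58 mm above the origin. May be absent (None). About 0.2 to 0.5 kg.
- bush: Dark machine part to be kitted, standing on its foot; origin at the centre of its flat underside, z up. Small round foot 44 mm in diameter, 16 mm thick. Above it a round boss 30 mm in diameter. Top 58 mm above the origin. May be absent (None). About 0.2 to 0.5 kg.
- nest_hub (a point): Centre of the floor of the large round nest (ten-sided fence, 69 mm across) on the turntable; its x and y axes are those of the turntable. Floor 28 mm above the bench. Its plastic fence stands 10 mm above that floor, is 5 mm thick, leaves 2.5 mm free at its foot on each side of the matching part and leans outward 15 degrees as a lead-in.
- nest_square (a point): Centre of the floor of the square nest (61 x 61 mm inside, sides along its x and y) on the turntable; its x and y axes are those of the turntable. Floor 28 mm above the bench. Its plastic fence stands 10 mm above that floor, is 5 mm thick, leaves 2.5 mm free at its foot on each side of the matching part and leans outward 15 degrees as a lead-in.
- nest_pillow (a point): Centre of the floor of the oblong nest (97 mm along its x, 45 mm along its y inside) on the turntable; its x and y axes are those of the turntable. Floor 28 mm above the bench. Its plastic fence stands 10 mm above that floor, is 5 mm thick, leaves 2.5 mm free at its foot on each side of the matching part and leans outward 15 degrees as a lead-in.
- nest_hexa (a point): Centre of the floor of the hexagonal nest (59 mm across flats inside, one pair of flats facing +x and -x) on the turntable; its x and y axes are those of the turntable. Floor 28 mm above the bench. Its plastic fence stands 10 mm above that floor, is 5 mm thick, leaves 2.5 mm free at its foot on each side of the matching part and leans outward 15 degrees as a lead-in.
- nest_bush (a point): Centre of the floor of the small round nest in the middle (eight-sided fence, 49 mm across) on the turntable; its x and y axes are those of the turntable. Floor 28 mm above the bench. Its plastic fence stands 10 mm above that floor, is 5 mm thick, leaves 2.5 mm free at its foot on each side of the matching part and leans outward 15 degrees as a lead-in.
- turntable (a joint): Angle of the plywood turntable (250 mm across, top 28 mm above the bench) about its upright axis, rad, growing anticlockwise seen from above. 0 = the hole in its steel tab lies exactly under the ear's hole; starts at 0.65 to 1.4, so it must be turned clockwise. Stops at -0.35 and 1.8. Turns stiffly (about 1 N at the knob) and stays where it is left.
- station: Fixed kitting station that carries the turntable; origin on the bench on the turntable's upright axis, z up. The ear (a grey fork that the tab swings into) stands 155 mm from the axis along its +y, web on the outer side.
- tab_hole (a point): Centre of the upper mouth of the 20 mm hole in the steel tab that sticks out of the turntable, 155 mm from its axis, 27.5 mm above the bench; the tab is 11.5 mm thick and 44 mm wide.
- ear_hole (a point): Centre of the upper mouth of the upright 18 mm hole in the fork's upper ear, 53 mm above the bench. The ear is 20 mm thick, 50 mm wide; the tab passes under it, and a lower ear with a 24 mm hole lies below the tab. Two spring balls in the upper ear, 8 mm below its top, stick about 3 mm into the hole from both sides.
- knob (a point): Middle of the upright black round knob (22 mm diameter, from 28 to 87 mm above the bench; this point at 68 mm) that stands on an arm of the turntable opposite the tab, 165 mm from the axis: hold it and carry it round the axis to turn the table. It may turn between the fingers.
- pin: Steel locking pin, 0.15 kg, 93 mm long, upright; origin at its lower tip, z up along it. From the tip: nose widening from 7 to 16 mm over 13 mm, 16 mm shaft up to 34 mm, then a groove, stop flange (30 mm across, 49 to 53 mm), round black handle 24 mm across from 53 to 93 mm. Starts in an aluminium stand block, 56 x 56 x 53 mm, flange on its top.
- pin_handle (a point): Point on the pin's axis in the middle of its black handle, 75 mm above the tip: grip here from above. Pushed fully home, the flange lies on the ear, the tip is 49 mm below ear_hole and this point 26 mm above it. The spring balls resist from 34 mm before home: about 12 N as they climb the nose, 5 to 14 N along the shaft, then they snap into the groove in the last 5 mm and the force drops.
- tape: Bystander: roll of clear tape, 90 mm across, 48 mm tall, lying flat; origin under its centre.
- bin: Bystander: yellow picking bin with bolts, 150 x 100 mm, 75 mm tall; origin under its centre.
- carton: Bystander: small cardboard box 90 x 70 x 55 mm; origin under its centre.
- can: Bystander: white can, 52 mm across, 150 mm tall; origin under its centre.
- scanner: Bystander: hand scanner lying flat, about 200 mm long along its x, 31 mm tall; origin under its middle.
- marker: Bystander: thick marker pen lying along its x, 125 mm long, 15 mm tall.
- cutter: Bystander: box cutter lying along its x, 155 mm long, 16 mm tall.
Not all that is in view belongs to the job. What is shaped like the pillow but red or yellow is not meant. What is shaped like the bush but turquoise is not meant.

How it is judged:
By the outcome, as a careful person would: the job done as asked, in the order asked, and still so for the second after the job is handed in, with the robot touching nothing.
Of hub, square, pillow, hexa, bush only 3 to 5 are there at a start; the rules pass over those that are not, and their reading is None.
At some moment in a run one of hub, square, hexa may be knocked a few centimetres aside while the robot is not near it.
It also fails if it takes over 210 s, if anything falls off the work surface, if the arm or the gripper's body presses on something with over 40 N, if the wrist force passes 120 N, or if a joint passes its speed limit or range.

## Working session

There is one attempt and no reset: what is moved stays moved. The work goes in short steps, Python scripts to look and compute and a tool call to move; the robot and the scene stay as the last step left them, time stands still between calls to the robot, and variables do not carry over. Pictures are saved under pics/ and viewed, at most 15 in all, crops included, and the job is handed in when it is done.

Besides the shell and the picture viewer there is one more tool, called after "Emit:" as a command line: name --pt "numbers of a row" for each row, then --argument value for the rest. jog_arm: Moves the arm, as the interface text tells. Shifts and turns lie within -1 to 1; 1 stands for 30 mm of shift or 0.08 rad of turn. Its arguments: {"type":"object","properties":{"motion":{"type":"array","items":{"type":"array","items":{"type":"number"}}},"newtons":{"type":"number"}},"required":["motion"]}

```bash
mkdir -p pics; cat > h.py <<'E'
import numpy as np, cv2
from workcell import bot
from scipy.spatial.transform import Rotation as R
def snap(n,fn,crop=None,s=1):
    o=bot.observe(); f=bot.grab_frame(n); np.savez('pics/'+fn+'.npz',pos=o['position'],rot=o['tool_rot'],**f)
    im=cv2.cvtColor(f['pixels'],cv2.COLOR_RGB2BGR); view(im,fn,crop,s); return f
def view(im,fn,crop=None,s=1):
    if crop: im=im[crop[1]:crop[3],crop[0]:crop[2]]
    cv2.imwrite('pics/'+fn+'.png',cv2.resize(im,None,fx=s,fy=s,interpolation=cv2.INTER_CUBIC))
def load(fn): return dict(np.load('pics/'+fn+'.npz'))
def cam(f):
    F=f['pixels'].shape[0]/2/np.tan(np.radians(float(f['fovy']))/2)
    if 'mount' in f:
        M=f['mount']; T=R.from_euler('xyz',f['rot']).as_matrix()
        return F, T@M[:3,:3], T@M[:3,3]+f['pos'], True
    A=cv2.Rodrigues(f['rvec'])[0]; return F, A.T, -A.T@f['tvec'].ravel(), False
def px2w(f,u,v,z):
    F,A,c,fish=cam(f); d=np.array([u-float(f['cx']),v-float(f['cy'])])/F
    if fish:
        r=np.linalg.norm(d); ray=np.r_[d/max(r,1e-9)*np.sin(r),np.cos(r)]
    else: ray=np.r_[d,1]
    w=A@ray; return c+w*(z-c[2])/w[2]
def w2px(f,P):
    F,A,c,fish=cam(f); q=A.T@(np.array(P)-c)
    if fish:
        n=np.hypot(q[0],q[1]); t=np.arctan2(n,q[2]); d=q[:2]/max(n,1e-9)*t
    else: d=q[:2]/q[2]
    return d*F+[float(f['cx']),float(f['cy'])]
E
python3 - <<'E'
from h import *
o=bot.observe(); print(o['clock'],o['position'],o['tool_rot'],o['force'],o['grip_width'])
snap('top','top1',s=1.4); snap('scene','sc1',s=1.4); f=snap('wrist','w1',s=1.4)
print(f['mount'],f['fovy'])
E
```

```text
0.0 [ 0.16222387 -0.60323712  0.23072303] [-3.14045814e+00  8.12433413e-05  2.62738894e-01] [ 0.42504865  0.22085441 -0.52023017] 0.08551709920087212
[[-9.76911824e-05 -9.49529222e-01 -3.13678572e-01  8.02497810e-02]
 [ 9.99999916e-01 -2.17989998e-04  3.48435337e-04 -1.38373184e-03]
 [-3.99228326e-04 -3.13678512e-01  9.49529163e-01 -1.43321198e-01]
 [ 0.00000000e+00  0.00000000e+00  0.00000000e+00  1.00000000e+00]] 65.70646984690485
```

View pics/top1.png

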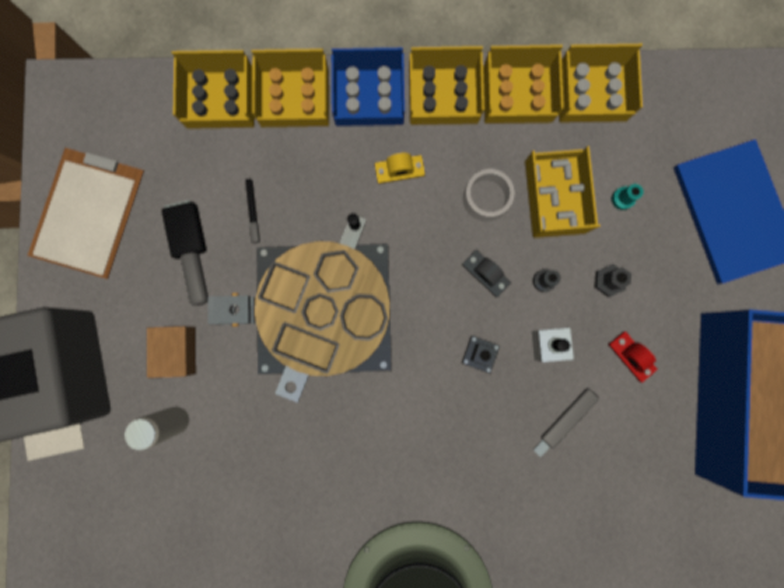

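View pics/sc1.png

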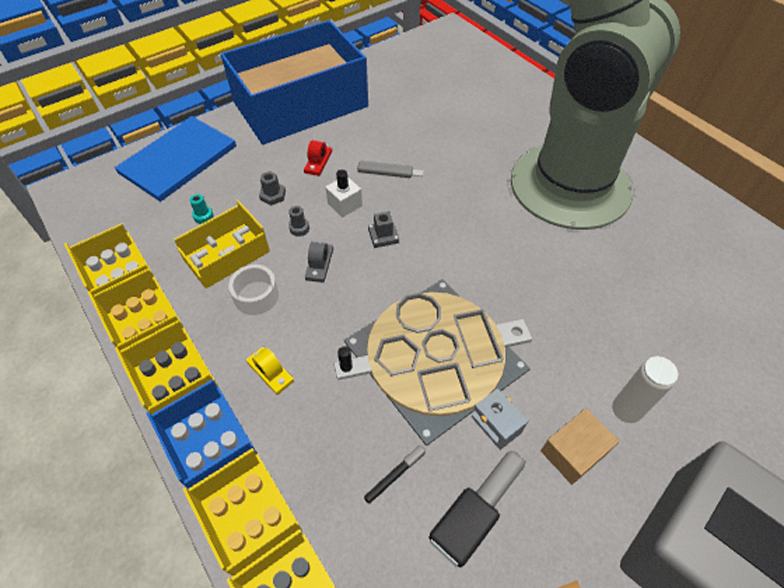

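Top view (1.4× pixels): dark pillow (487,273), bush (547,280), hexa (613,280) and square (482,354), with no hub. The red (636,355) and yellow (400,167) pillows and the turquoise bush (628,196) are decoys by colour. The pin stand is at (557,345), table centre (322,308), tab hole (291,386), ear hole (234,310) and knob (353,222).

```bash
python3 - <<'E'
from h import *
f=load('top1'); s=1.4
print(cam(f)[2], cam(f)[1])
for n,u,v,z in [('pillowtop',488,271,.058),('bushtop',550,278,.058),('hexatop',620,277,.058),('sqtop',485,354,.058),('pintop',562,345,.097),('table',322,308,.028),('tab',290,386,.0275),('ear',234,310,.053),('knob',354,220,.087),('nhex',337,271,.033),('nsq',285,287,.033),('nbush',320,311,.033),('npil',306,347,.033),('nhub',364,316,.033)]:
    print(n,px2w(f,u/s,v/s,z).round(4))
print(w2px(f,[.162,-.604,.23])*s, w2px(f,[0,0,0])*s)
im=cv2.cvtColor(f['pixels'],cv2.COLOR_RGB2BGR); view(im,'top1z',(320,160,460,265),5.7)
view(im,'top1t',(140,140,290,295),3.8)
E
```

```text
[0.4766858  0.04380133 1.03050493] [[-1.51127995e-02 -9.96627253e-01  8.06580509e-02]
 [-9.99885786e-01  1.50527350e-02 -1.35271589e-03]
 [ 1.34029253e-04 -8.06692819e-02 -9.96740914e-01]]
pillowtop [ 0.5892 -0.1367  0.058 ]
bushtop [ 0.5749 -0.2475  0.058 ]
hexatop [ 0.5748 -0.3732  0.058 ]
sqtop [ 0.4411 -0.1269  0.058 ]
pintop [ 0.4558 -0.2518  0.097 ]
table [0.5287 0.1655 0.028 ]
tab [0.3875 0.2246 0.0275]
ear [0.5262 0.3204 0.053 ]
knob [0.6795 0.1013 0.087 ]
nhex [0.5963 0.1369 0.033 ]
nsq [0.5681 0.2327 0.033 ]
nbush [0.523  0.1686 0.033 ]
npil [0.4578 0.1944 0.033 ]
nhub [0.5127 0.0881 0.033 ]
[848.1353231 550.8180069] [416.59834806 598.47826695]
```

View pics/top1z.png

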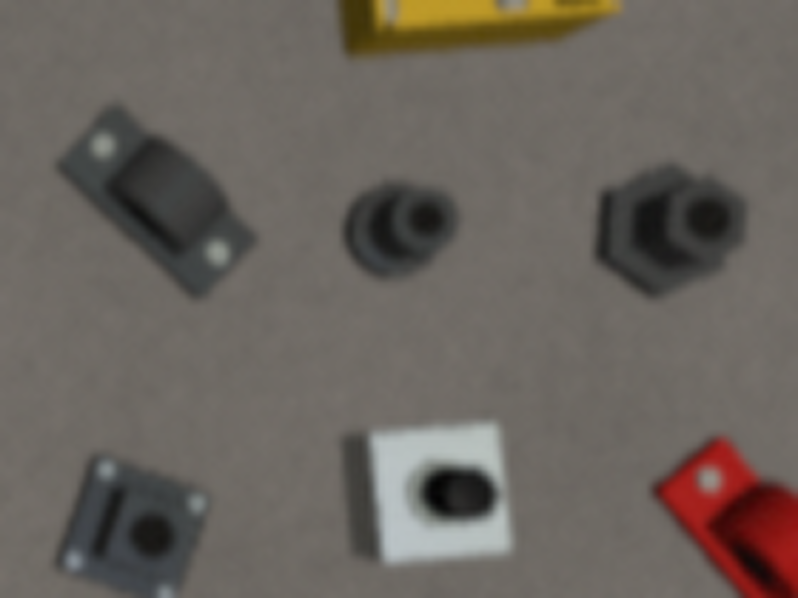

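View pics/top1t.png

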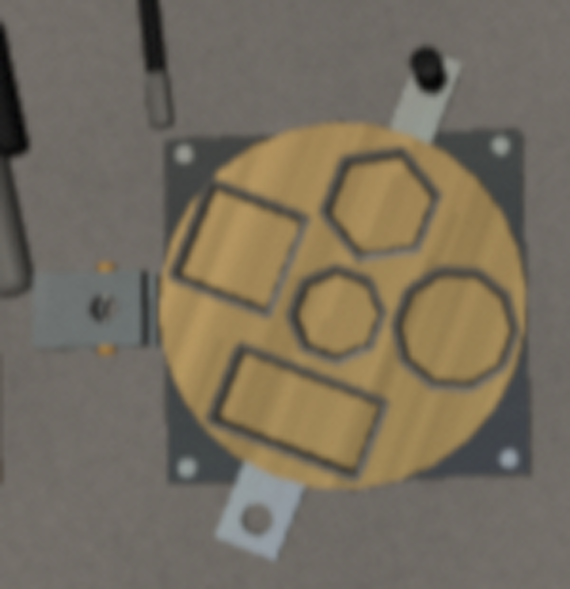

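Emit:
jog_arm --pt "0.95 -0.64 0 0 1" --pt "0.95 -0.64 0 0 1" --pt "0.95 -0.64 0 0 1" --pt "0.95 -0.64 0 0 1" --pt "0.95 -0.64 0 0 1" --pt "0.95 -0.64 0 0 1" --pt "0.95 -0.64 0 0 1" --pt "0.95 -0.64 0 0 1" --pt "0.95 -0.64 0 0 1" --pt "0.95 -0.64 0 0 1" --pt "0.95 -0.64 0 0 1" --pt "0.95 -0.64 0 0 1"

```text
clock: 1.35
position: [0.4335, -0.291, 0.2312]
tool_rot: [-3.141, 0.0, 0.263]
force: [0.5, 0.8, 0.6]
grip_width: 0.0853
finger_force: 0.0
```

Emit:
jog_arm --pt "0.95 -0.64 0 0.9 1" --pt "0 0 0 0.9 1" --pt "0 0 0 0.9 1" --pt "0 0 0 0.6 1" --pt "0 0 0 0 1" --pt "0 0 0 0 1"

```text
clock: 1.95
position: [0.4552, -0.2662, 0.2312]
tool_rot: [-3.142, 0.0, 0.0]
force: [-0.4, 0.0, 0.5]
grip_width: 0.0857
finger_force: 0.0
```

```bash
python3 - <<'E'
from h import *
o=bot.observe(); print(o['clock'],o['position'],o['tool_rot'])
f=snap('wrist','w2',s=1.4)
f=load('w2')
for n,p in dict(pil=[.5892,-.1367,.058],bush=[.5749,-.2475,.058],hexa=[.5748,-.3732,.058],sq=[.4411,-.1269,.058],pin=[.4558,-.2518,.097]).items(): print(n,w2px(f,p)*1.4)
E
```

```text
1.95 [ 0.45524476 -0.26622134  0.23121361] [-3.14153252e+00  1.80212639e-04  3.76080557e-04]
pil [212.53257288  85.76768347]
bush [366.59760181  94.99042397]
hexa [546.10161091 102.41489113]
sq [211.95719131 283.86015049]
pin [371.54330202 278.46726612]
```

View pics/w2.png

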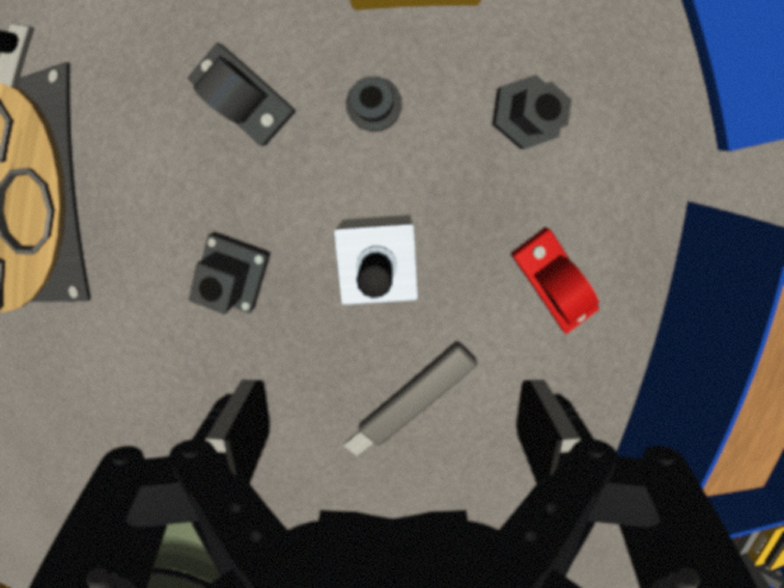

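Wrist view (1.4× px): square top hole (210,289) with bolts (212,243), (259,259) and (245,306). Bush top is (371,97), hexa top hole (548,106), pillow bolts (207,66)/(267,120), and pin top (375,280).

```bash
python3 - <<'E'
from h import *
f=load('w2'); s=1.4
P=lambda u,v,z: px2w(f,u/s,v/s,z)
for n,u,v,z in [('bush',371,97,.058),('hexa',548,106,.058),('sq',210,289,.058),('pintop',375,284,.097)]: print(n,P(u,v,z).round(4))
a,b=P(207,66,.016),P(267,120,.016); d=a-b; print('pil',(a+b)/2,np.degrees(np.arctan2(d[1],d[0])))
a,b,c=P(212,243,.018),P(259,259,.018),P(245,306,.018); print('sq c',(a+c)/2)
for d in (a-b,b-c): print(np.degrees(np.arctan2(d[1],d[0]))%90)
# hexa foot corners
H=[(528,76),(494,108),(525,148)]
print([P(u,v,.016).round(4) for u,v in H])
view(cv2.cvtColor(f['pixels'],cv2.COLOR_RGB2BGR),'w2h',(120,15,430,235),2.55)
E
```

```text
bush [ 0.5734 -0.2505  0.058 ]
hexa [ 0.5723 -0.3747  0.058 ]
sq [ 0.437  -0.1247  0.058 ]
pintop [ 0.4521 -0.254   0.097 ]
pil [ 0.58878982 -0.14038441  0.016     ] 45.66979703694717
sq c [ 0.43709468 -0.12583414  0.018     ]
70.40751158874754
68.27214568706563
[array([ 0.6005, -0.3721,  0.016 ]), array([ 0.5721, -0.3444,  0.016 ]), array([ 0.5414, -0.3704,  0.016 ])]
```

View pics/w2h.png

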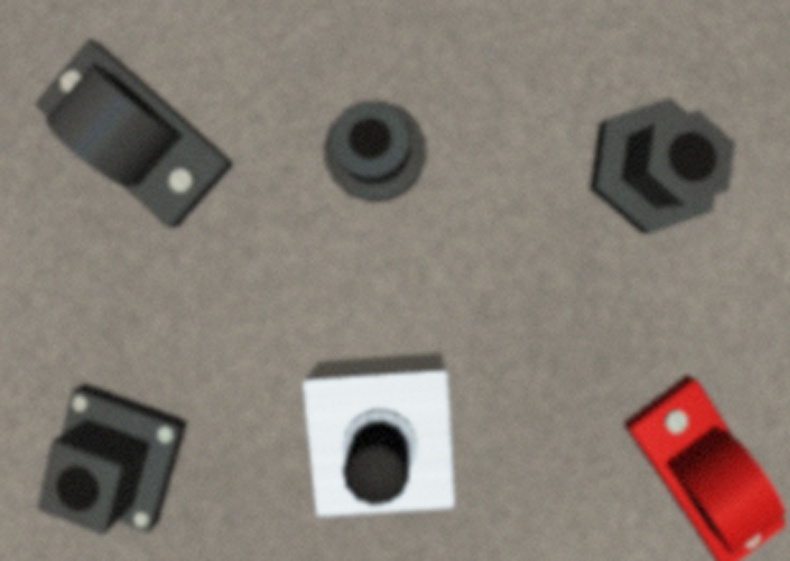

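```bash
cat >> h.py <<'E'
def plan(x,y,z,yawdeg,st=None):
    o=bot.observe() if st is None else None
    p,yw=(np.array(o['position']),o['tool_rot'][2]) if st is None else (np.array(st[:3]),np.radians(st[3]))
    t=np.radians(yawdeg); dy=(t-yw+np.pi)%(2*np.pi)-np.pi
    d=np.array([x,y,z])-p; c,s=np.cos(t),np.sin(t)
    print('turn %.2f  then x %.2f y %.2f z %.2f'%(-dy/.08,(c*d[0]+s*d[1])/.03,(s*d[0]-c*d[1])/.03,-d[2]/.03))
E
python3 - <<'E'
from h import *
f=load('w2')
P=lambda u,v,z: px2w(f,u/2.55+120,v/2.55+15,z)
C=[P(670,98,.016),P(601,121,.016),P(592,188,.016),P(646,232,.016)]
print(np.array(C).round(4), (C[0]+C[1]+C[2]+C[3])/4)
for a,b in zip(C,C[1:]):
    d=b-a; print(np.linalg.norm(d), np.degrees(np.arctan2(d[1],d[0])+np.pi/2)%60)
print(bot.observe()['qpos'])
plan(.437,-.125,.10,-20.7); plan(.437,-.125,.024,-20.7)
E
```

```text
[[ 0.6022 -0.3787  0.016 ]
 [ 0.589  -0.3475  0.016 ]
 [ 0.559  -0.3437  0.016 ]
 [ 0.541  -0.3685  0.016 ]] [ 0.57281418 -0.35961243  0.016     ]
0.03392958890002088 22.807585518256957
0.030264281204988117 22.92695182417367
0.030624588204757396 23.959136413858303
[ 0.50127655  0.36848285 -0.10947482  1.85273901  0.04931221  0.9230635
 -1.20130329]
turn 4.52  then x -2.23 y -4.19 z 4.37
turn 4.52  then x -2.23 y -4.19 z 6.91
```

```bash
python3 - <<'E'
from h import *
plan(.437,-.125,.024,69.3)
E
```

```text
turn -15.12  then x 4.19 y -2.23 z 6.91
```

Emit:
jog_arm --pt "-0.12 -0.94 0 0 1" --pt "-0.12 -0.94 0 0 1" --pt "-0.12 -0.94 0 0 1" --pt "-0.12 -0.94 0 0 1" --pt "-0.13 -0.95 0 0 1" --pt "0 0 0.3 -1 1" --pt "0 0 0.3 -1 1" --pt "0 0 0.3 -1 1" --pt "0 0 0.3 -1 1" --pt "0 0 0.3 -1 1" --pt "0 0 0.3 -1 1" --pt "0 0 0.3 -1 1"

```text
clock: 3.2
position: [0.4372, -0.125, 0.168]
tool_rot: [3.142, -0.0, 0.563]
force: [0.9, 0.3, 1.2]
grip_width: 0.0855
finger_force: 0.0
```

Emit:
jog_arm --pt "0 0 0.3 -1 1" --pt "0 0 0.3 -1 1" --pt "0 0 0.3 -1 1" --pt "0 0 0.3 -1 1" --pt "0 0 0 -1 1" --pt "0 0 0 -1 1" --pt "0 0 0 -1 1" --pt "0 0 0 -1 1" --pt "0 0 0 -0.12 1" --pt "0 0 0 0 1" --pt "0 0 0 0 1"

```text
clock: 4.3
position: [0.4372, -0.125, 0.1323]
tool_rot: [3.141, -0.0, 1.207]
force: [-0.2, 0.1, 0.1]
grip_width: 0.0855
finger_force: 0.0
```

```bash
python3 - <<'E'
from h import *
plan(.437,-.125,.024,69.3); print(bot.observe()['qpos'])
f=snap('wrist','w3',s=1.4)
for z in (.058,.016): print(w2px(f,[.437,-.125,z])*1.4)
E
```

```text
turn -0.04  then x -0.00 y -0.01 z 3.61
[ 0.48068203  0.43376001 -0.4194849   2.1090208   0.28589722  0.652147
 -0.49748736]Traceback (most recent call last):
  File "<stdin>", line 4, in <module>
  File "h.py", line 24, in w2px
    F,A,c,fish=cam(f); q=A.T@(np.array(P)-c)
               ~~~^^^
  File "h.py", line 14, in cam
    M=f['mount']; T=R.from_euler('xyz',f['rot']).as_matrix()
                                       ~^^^^^^^
KeyError: 'rot'
```

View pics/w3.png

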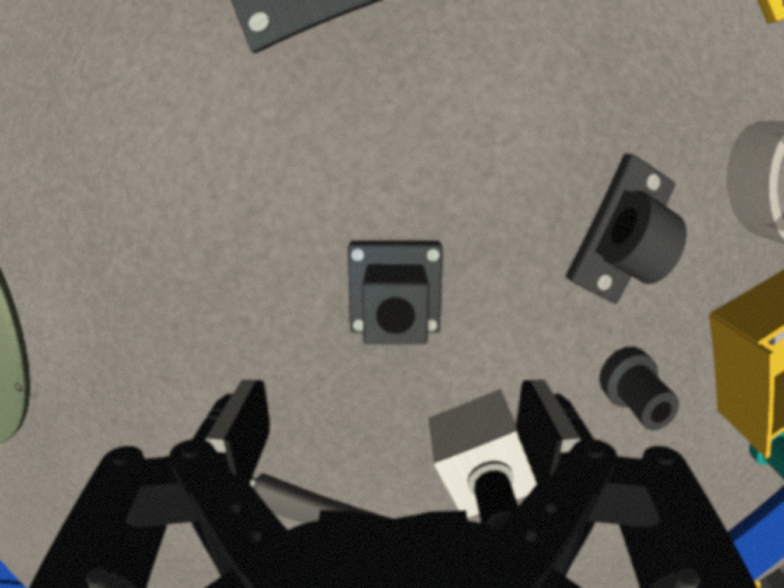

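Emit:
jog_arm --pt "0 0 0.9 0 1" --pt "0 0 0.9 0 1" --pt "0 0 0.9 0 1" --pt "0 0 0.9 0 1" --pt "0 0 0 0 1" --pt "0 0 0 0 0" --pt "0 0 0 0 0" --pt "0 0 0 0 0" --pt "0 0 0 0 0" --pt "0 0 0 0 0" --pt "0 0 0 0 0" --pt "0 0 0 0 0" --newtons 50

```text
clock: 5.55
position: [0.4378, -0.1253, 0.0254]
tool_rot: [3.14, -0.0, 1.208]
force: [-0.7, -0.6, 15.1]
grip_width: 0.0333
finger_force: 48.3
```

Emit:
jog_arm --pt "0 0 -0.5 0 0" --pt "0 0 -1 0 0" --pt "0 0 -1 0 0" --pt "0 0 -1 0 0" --pt "0 0 -1 0.48 0" --pt "0.9 -0.14 0 0 0" --pt "0.9 -0.14 0 0 0" --pt "0.9 -0.14 0 0 0" --pt "0.9 -0.14 0 0 0" --pt "0.9 -0.14 0 0 0" --pt "0.9 -0.14 0 0 0" --pt "0.9 -0.14 0 0 0"

```text
clock: 6.75
position: [0.4837, 0.0614, 0.1597]
tool_rot: [3.141, 0.0, 1.17]
force: [-0.5, -0.8, -4.8]
grip_width: 0.0332
finger_force: 52.2
```

Emit:
jog_arm --pt "0.9 -0.14 0 0 0" --pt "0.9 -0.14 0 0 0" --pt "0 0 0 0 0" --pt "0 0 0 0 0" --pt "0 0 0 0 0"

```text
clock: 7.25
position: [0.4969, 0.1126, 0.1594]
tool_rot: [-3.142, 0.001, 1.169]
force: [-0.4, -0.1, -4.9]
grip_width: 0.0329
finger_force: 52.2
```

```bash
sed -i "s/view(im,fn,crop,s); return f/view(im,fn,crop,s); return load(fn)/" h.py; python3 - <<'E'
from h import *
snap('wrist','w4',s=1.4)
E
```

```text
(no output)
```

View pics/w4.png

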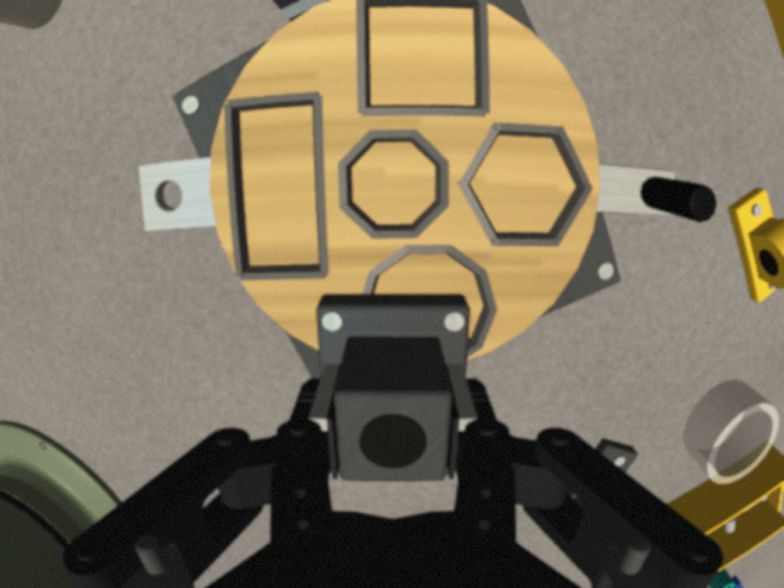

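```bash
python3 - <<'E'
from h import *
f=load('w4'); s=1.4
P=lambda u,v,z: px2w(f,u/s,v/s,z)[:2]
tab=P(168,195,.0275)
H=np.mean([P(u,v,.038) for u,v in [(490,124),(565,126),(592,187),(556,243),(496,244),(459,184)]],0)
B=np.mean([P(*p,.038) for p in [(339,184),(448,184),(394,130),(394,238)]],0)
L=np.mean([P(*p,.038) for p in [(227,103),(320,93),(327,275),(237,279)]],0)
S=np.mean([P(*p,.038) for p in [(358,114),(489,114)]],0)
print('tab',tab,'hex',H,'bush',B,'pil',L,'sqlow',S)
d=H-tab; print(np.linalg.norm(d),np.degrees(np.arctan2(d[1],d[0]))+90)
a=[P(*p,.038) for p in [(227,103),(320,93),(327,275),(237,279)]]
d=(a[0]+a[1]-a[2]-a[3]);print(np.degrees(np.arctan2(d[1],d[0])))
d=P(358,114,.038)-P(489,114,.038);print(np.degrees(np.arctan2(d[1],d[0]))-90, np.linalg.norm(d))
k=P(651,198,.028);print('knobbase',k)
T=load('top1')
for n,p in dict(tab=[*tab,.0275],hex=[*H,.038],pil=[*L,.038],bush=[*B,.038]).items(): print(n,w2px(T,p)*1.4)
E
```

```text
tab [0.38465797 0.22602455] hex [0.59524044 0.14040144] bush [0.521083   0.17018715] pil [0.45619287 0.19640836] sqlow [0.55324316 0.20176329]
0.22732420584144086 67.87327531843212
67.44641734510766
68.02854695843263 0.07520338903517927
knobbase [0.67954649 0.10076035]
tab [289.20338099 387.57452584]
hex [334.83188794 271.28033353]
pil [304.47816792 347.97859362]
bush [318.77562104 311.96755056]
```

```bash
python3 - <<'E'
from h import *
f=load('w4')
q=px2w(f,393/1.4,440/1.4,f['pos'][2]-.0254+.058)-f['pos']; print(q, q[:2]@[.381,.9245])
a=np.mean([px2w(f,u/1.4,v/1.4,f['pos'][2]-.0254+.0175) for u,v in [(332,322),(454,322)]],0)-f['pos'];print(a[:2]@[.381,.9245]) 
plan(.5675,.235,.055,67.6)
E
```

```text
[-0.00076616  0.00045976  0.0326    ] 0.00013313824819738703
0.021970724343659463
turn -0.14  then x 4.67 y 0.62 z 3.48
```

Emit:
jog_arm --pt "0.8 0.1 0 -0.14 0" --pt "0.8 0.1 0 0 0" --pt "0.8 0.1 0 0 0" --pt "0.8 0.1 0 0 0" --pt "0.8 0.1 0 0 0" --pt "0.67 0.12 0 0 0" --pt "0 0 0.7 0 0" --pt "0 0 0.7 0 0" --pt "0 0 0.7 0 0" --pt "0 0 0.5 0 0" --pt "0 0 0 0 0" --pt "0 0 0 0 0"

```text
clock: 8.5
position: [0.5681, 0.2358, 0.0818]
tool_rot: [3.142, -0.0, 1.181]
force: [-0.2, -0.8, -3.6]
grip_width: 0.0332
finger_force: 52.0
```

```bash
python3 - <<'E'
from h import *
snap('wrist','w5',s=1.4); plan(.5675,.235,.0545,67.6)
E
```

```text
turn 0.01  then x -0.04 y -0.01 z 0.92
```

View pics/w5.png

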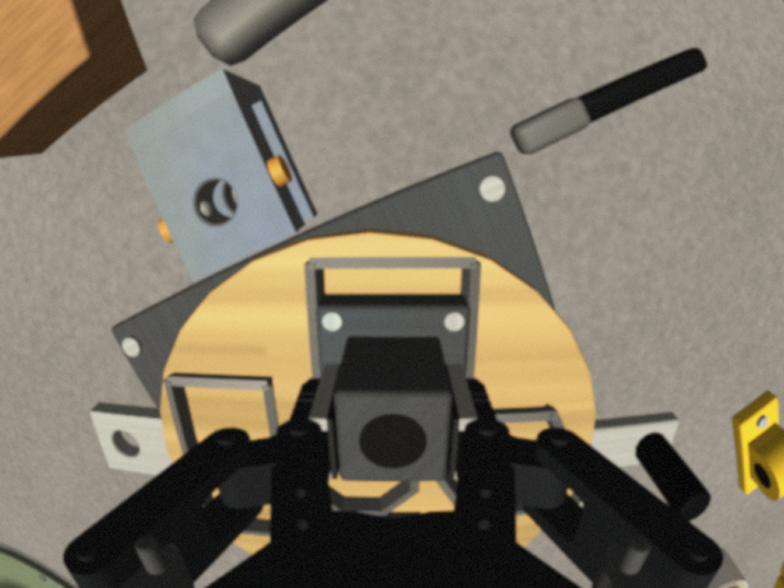

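The wrist view shows the square nest's rim from u=308 to 480, centred under the part. The ear hole is at (214,202) and the tab hole at (126,443).

```bash
python3 - <<'E'
from h import *
f=load('w5'); ex=np.array([.381,.9245]); ey=np.array([-.9245,.381])
P=lambda u,v,z: px2w(f,u/1.4,v/1.4,z)[:2]
for v,z in [(259,.038),(268,.038)]:
    q=P(394,v,z)-f['pos'][:2]; print(q@ex,q@ey)
print('ear',P(214,202,.053),'tab',P(126,443,.0275))
E
```

```text
0.03646027196528489 0.00040952033217443376
0.03252868765198526 0.0004029633898312023
ear [0.526005   0.32258064] tab [0.38511994 0.22584194]
```

Emit:
jog_arm --pt "-0.04 0 0.4 0 0" --pt "0 0 0.3 0 0" --pt "0 0 0.2 0 0" --pt "0 0 0 0 0" --pt "0 0 0 0 0"

```text
clock: 9.05
position: [0.5673, 0.2349, 0.054]
tool_rot: [-3.141, 0.0, 1.181]
force: [-0.5, -0.3, -3.9]
grip_width: 0.0333
finger_force: 52.5
```

Emit:
jog_arm --pt "0 0 0 0 0.6" --pt "0 0 0 0 0.6" --pt "0 0 0 0 0.6" --pt "0 0 0 0 0.6" --pt "0 0 -0.7 0 0.6" --pt "0 0 -0.9 0 0.6" --pt "0 0 -0.9 0 1" --pt "0 0 -0.9 0 1" --pt "0 0 0 0 1" --pt "0 0 0 0 1"

```text
clock: 10.05
position: [0.5676, 0.2348, 0.1566]
tool_rot: [3.141, -0.001, 1.181]
force: [-0.9, -0.1, -0.3]
grip_width: 0.0855
finger_force: 0.0
```

```bash
python3 - <<'E'
from h import *
snap('wrist','w6',s=1.4); plan(.5718,-.374,.13,53.2)
E
```

```text
turn 3.16  then x -16.15 y 12.27 z 0.86
```

View pics/w6.png

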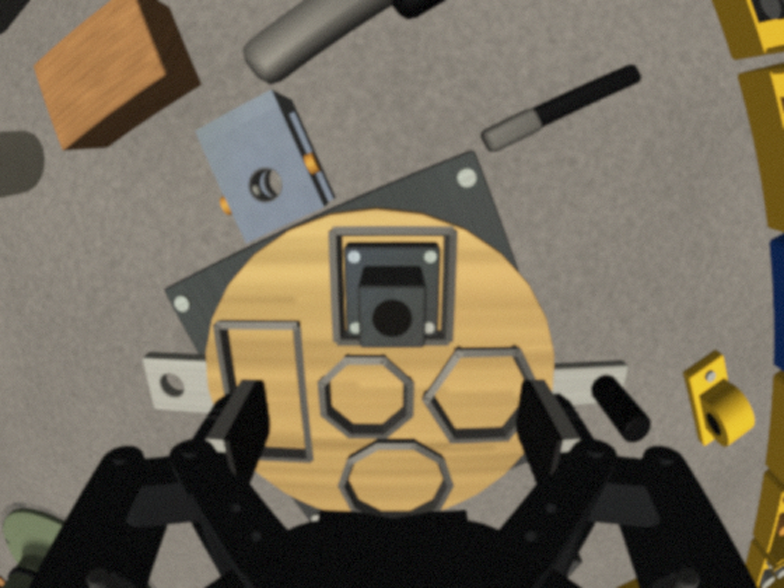

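The square sits inside its nest (foot around (392,290)). Next is the hexa. I'll detect any knocked part by differencing top frames.

```bash
cat >> h.py <<'E'
REG=dict(pillow=[.589,-.140,.03],bush=[.5735,-.2505,.03],hexa=[.572,-.374,.03],sqnest=[.567,.235,.05],stand=[.452,-.254,.06],red=[.43,-.37,.03])
def diff(fn,ref='top1'):
    snap('top',fn); a=load(ref)['pixels'].astype(int); b=load(fn)['pixels'].astype(int); f=load(ref)
    for n,p in REG.items():
        u,v=w2px(f,p).astype(int); w=slice(v-24,v+24),slice(u-24,u+24); print(n,np.abs(a[w]-b[w]).mean().round(2),end='; ')
    print()
E
python3 - <<'E'
from h import *
diff('top2')
E
```

```text
pillow 9.33; bush 9.75; hexa 9.32; sqnest 42.72; stand 10.92; red 9.25;
```

Emit:
jog_arm --pt "0 0 0 1 1" --pt "0 0 0 1 1" --pt "0 0 0 1 1" --pt "0 0 0 0.16 1" --pt "-0.95 0.72 0 0 1" --pt "-0.95 0.72 0 0 1" --pt "-0.95 0.72 0 0 1" --pt "-0.95 0.72 0 0 1" --pt "-0.95 0.72 0 0 1" --pt "-0.95 0.72 0 0 1" --pt "-0.95 0.72 0 0 1" --pt "-0.95 0.72 0 0 1"

```text
clock: 11.35
position: [0.5687, -0.0527, 0.1558]
tool_rot: [-3.141, 0.0, 0.931]
force: [0.8, -0.5, 0.1]
grip_width: 0.0856
finger_force: 0.0
```

Emit:
jog_arm --pt "-0.95 0.72 0 0 1" --pt "-0.95 0.72 0 0 1" --pt "-0.95 0.72 0 0 1" --pt "-0.95 0.72 0 0 1" --pt "-0.95 0.72 0 0 1" --pt "-0.95 0.72 0 0 1" --pt "-0.95 0.72 0 0 1" --pt "-0.95 0.72 0 0 1" --pt "-0.95 0.74 0 0 1" --pt "0 0 0 0 1" --pt "0 0 0 0 1"

```text
clock: 12.45
position: [0.571, -0.3739, 0.1552]
tool_rot: [-3.14, -0.0, 0.929]
force: [0.2, 1.3, 0.2]
grip_width: 0.0852
finger_force: 0.0
```

```bash
python3 - <<'E'
from h import *
plan(.5718,-.374,.030,53.2)
f=snap('wrist','w7')
g=cv2.cvtColor(f['pixels'],cv2.COLOR_RGB2GRAY); c=w2px(f,[.572,-.374,.016]); print(c)
x,y=c.astype(int); w=np.array(f['pixels'][max(0,y-75):y+75,x-75:x+75]); m=(cv2.cvtColor(w,cv2.COLOR_RGB2GRAY)<85).astype(np.uint8)
n,l,st,ce=cv2.connectedComponentsWithStats(m)
for i in range(1,n):
    if st[i,4]>300: print(st[i]+[x-75,max(0,y-75),0,0,0])
print(w2px(f,[.572,-.374,.058]))
E
```

```text
turn 0.00  then x 0.01 y 0.02 z 4.17
[282.86647819 198.68624263]
[ 254  163   59   72 2993]
[283.19875225 213.46265306]
```

Emit:
jog_arm --pt "0 0 0.9 0 1" --pt "0 0 0.9 0 1" --pt "0 0 0.9 0 1" --pt "0 0 0.9 0 1" --pt "0 0 0.57 0 1" --pt "0 0 0 0 0" --pt "0 0 0 0 0" --pt "0 0 0 0 0" --pt "0 0 0 0 0" --pt "0 0 0 0 0" --pt "0 0 0 0 0" --pt "0 0 0 0 0"

```text
clock: 13.7
position: [0.5723, -0.3738, 0.0328]
tool_rot: [3.14, -0.0, 0.928]
force: [-0.2, 0.3, 7.0]
grip_width: 0.0332
finger_force: 49.1
```

Emit:
jog_arm --pt "0 0 -0.5 0 0" --pt "0 0 -1 0 0" --pt "0 0 -1 0 0" --pt "0 0 -1 0 0" --pt "0 0 -0.9 1 0" --pt "0 0 0 1 0" --pt "0 0 0 1 0" --pt "0 0 0 0.4 0" --pt "0 0 0 0 0"

```text
clock: 14.6
position: [0.5716, -0.3733, 0.164]
tool_rot: [3.141, -0.0, 0.657]
force: [-0.0, 0.2, -3.1]
grip_width: 0.033
finger_force: 51.0
```

Emit:
jog_arm --pt "0.79 -0.93 0 0 0" --pt "0.79 -0.93 0 0 0" --pt "0.79 -0.93 0 0 0" --pt "0.79 -0.93 0 0 0" --pt "0.79 -0.93 0 0 0" --pt "0.79 -0.93 0 0 0" --pt "0.79 -0.93 0 0 0" --pt "0.79 -0.93 0 0 0" --pt "0.79 -0.93 0 0 0" --pt "0.79 -0.93 0 0 0" --pt "0.79 -0.93 0 0 0" --pt "0.79 -0.93 0 0 0"

```text
clock: 15.8
position: [0.5925, 0.0668, 0.1635]
tool_rot: [3.142, -0.0, 0.659]
force: [0.7, -0.7, -2.9]
grip_width: 0.0331
finger_force: 51.0
```

Emit:
jog_arm --pt "0.79 -0.93 0 0 0" --pt "0.79 -0.93 0 0 0" --pt "0 0 0.9 0 0" --pt "0 0 0.9 0 0" --pt "0 0 0 0 0" --pt "0 0 0 0 0"

```text
clock: 16.4
position: [0.5961, 0.1384, 0.1098]
tool_rot: [-3.141, 0.0, 0.657]
force: [0.1, -0.0, -2.1]
grip_width: 0.0332
finger_force: 50.9
```

```bash
python3 - <<'E'
from h import *
plan(.595,.140,.060,37.6)
snap('wrist','w8',(130,100,430,325),2.6)
E
```

```text
turn 0.01  then x 0.00 y -0.06 z 1.66
```

View pics/w8.png

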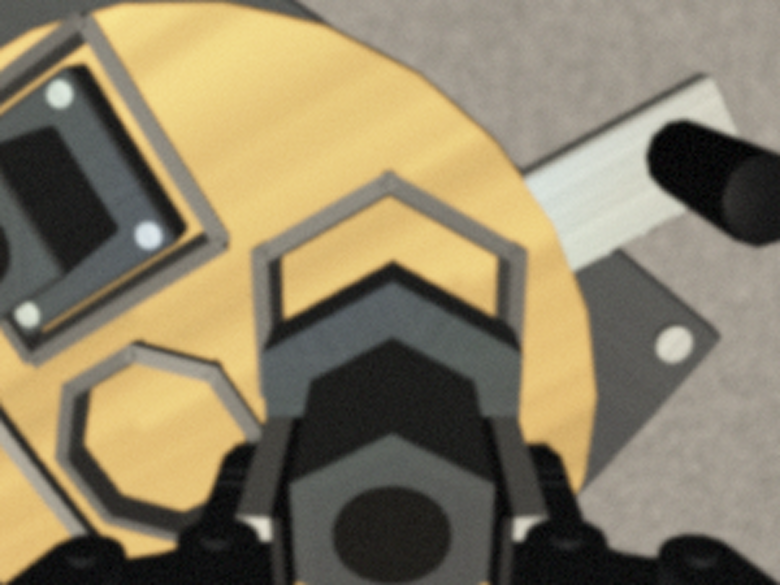

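```bash
python3 - <<'E'
from h import *
f=load('w8'); t=f['rot'][2]; ex=np.array([np.cos(t),np.sin(t)]); ey=np.array([-np.sin(t),np.cos(t)])
def q(u,v,z): d=px2w(f,u/2.6+130,v/2.6+100,z)[:2]-f['pos'][:2]; return (d@ex).round(4),(d@ey).round(4)
z0=f['pos'][2]-.0328
print('rim',q(389,173,.038),q(389,194,.038),'part top',q(391,536,z0+.058),'foot corner',q(392,264,z0+.016))
plan(.595,.140,.062,37.6)
E
```

```text
rim (np.float64(0.0418), np.float64(0.0018)) (np.float64(0.0363), np.float64(0.0018)) part top (np.float64(-0.0015), np.float64(0.0013)) foot corner (np.float64(0.0336), np.float64(0.0011))
turn 0.01  then x -0.01 y -0.07 z 1.61
```

Emit:
jog_arm --pt "-0.05 -0.02 0.5 0 0" --pt "0 0 0.5 0 0" --pt "0 0 0.4 0 0" --pt "0 0 0.22 0 0" --pt "0 0 0 0 0" --pt "0 0 0 0 0"

```text
clock: 17.05
position: [0.5947, 0.1381, 0.0606]
tool_rot: [3.142, -0.0, 0.656]
force: [2.0, 0.3, -2.8]
grip_width: 0.033
finger_force: 52.1
```

Emit:
jog_arm --pt "0 0 0 0 0.6" --pt "0 0 0 0 0.6" --pt "0 0 0 0 0.6" --pt "0 0 0 0 0.6" --pt "0 0 -0.6 0 0.6" --pt "0 0 -0.9 0 0.6" --pt "0 0 -0.9 0 0.6" --pt "0 0 -0.9 0 1" --pt "0 0 0 0 1" --pt "0 0 0 0 1"

```text
clock: 18.05
position: [0.5947, 0.138, 0.16]
tool_rot: [3.141, -0.001, 0.656]
force: [-0.6, 0.3, 0.4]
grip_width: 0.0851
finger_force: 0.0
```

```bash
python3 - <<'E'
from h import *
f=snap('wrist','w9')
plan(.5888,-.1404,.155,45.7)
g=load('w8')
diff('top3','top2')
E
```

```text
turn -1.77  then x -6.77 y 6.35 z 0.14
pillow 0.72; bush 0.73; hexa 12.95; sqnest 35.87; stand 0.76; red 0.82;
```

Emit:
jog_arm --pt "0 0 0 -0.9 1" --pt "0 0 0 -0.87 1" --pt "-0.97 0.91 0 0 1" --pt "-0.97 0.91 0 0 1" --pt "-0.97 0.91 0 0 1" --pt "-0.97 0.91 0 0 1" --pt "-0.97 0.91 0 0 1" --pt "-0.97 0.91 0 0 1" --pt "-0.95 0.89 0 0 1" --pt "0 0 0 0 1" --pt "0 0 0 0 1"

```text
clock: 19.25
position: [0.5885, -0.1409, 0.1586]
tool_rot: [-3.14, 0.001, 0.796]
force: [0.5, 0.1, -0.1]
grip_width: 0.0855
finger_force: 0.0
```

```bash
python3 - <<'E'
from h import *
plan(.5888,-.1404,.030,45.7)
f=snap('wrist','w10'); c=w2px(f,[.5888,-.1404,.016]); print(c)
t=np.radians(45.7); ex=np.array([np.cos(t),np.sin(t),0])
for s in (1,-1): print('bolt pred',w2px(f,np.array([.5888,-.1404,.016])+s*.035*ex))
g=cv2.cvtColor(f['pixels'],cv2.COLOR_RGB2GRAY)
x,y=c.astype(int); w=g[y-90:y+60,x-60:x+60]
for thr,inv in ((95,1),(165,0)):
    m=((w<thr) if inv else (w>thr)).astype(np.uint8); n,l,st,ce=cv2.connectedComponentsWithStats(m)
    for i in range(1,n):
        if st[i,4]>15: print(thr,st[i]+[x-60,y-90,0,0,0],ce[i]+[x-60,y-90])
# square nest check from w9
E
```

```text
turn -0.02  then x 0.02 y -0.01 z 4.29
[281.73453051 197.3529382 ]
bolt pred [281.72107665 159.41823853]
bolt pred [281.7354639  232.95790373]
95 [ 260  145   45   97 3888] [281.83436214 192.39454733]
165 [277 154  11  10  83] [282.06024096 158.48192771]
165 [278 232   9   7  57] [281.87719298 234.9122807 ]
```

Emit:
jog_arm --pt "0 0 0.9 0 1" --pt "0 0 0.9 0 1" --pt "0 0 0.9 0 1" --pt "0 0 0.9 0 1" --pt "0 0 0.67 0 1" --pt "0 0 0 0 0" --pt "0 0 0 0 0" --pt "0 0 0 0 0" --pt "0 0 0 0 0" --pt "0 0 0 0 0" --pt "0 0 0 0 0" --pt "0 0 0 0 0"

```text
clock: 20.5
position: [0.5899, -0.1404, 0.0328]
tool_rot: [3.14, -0.001, 0.798]
force: [0.0, -0.1, 6.4]
grip_width: 0.029
finger_force: 50.1
```

Emit:
jog_arm --pt "0 0 -0.5 0 0" --pt "0 0 -1 0 0" --pt "0 0 -1 0 0" --pt "0 0 -1 0 0" --pt "0 0 -0.9 -1 0" --pt "0 0 0 -1 0" --pt "0 0 0 -1 0" --pt "0 0 0 -1 0" --pt "0 0 0 -0.8 0" --pt "0 0 0 0 0"

```text
clock: 21.5
position: [0.5889, -0.1405, 0.1645]
tool_rot: [3.141, 0.0, 1.183]
force: [0.2, -0.2, -4.6]
grip_width: 0.029
finger_force: 51.0
```

Emit:
jog_arm --pt "0.87 -0.84 0 0 0" --pt "0.87 -0.84 0 0 0" --pt "0.87 -0.84 0 0 0" --pt "0.87 -0.84 0 0 0" --pt "0.87 -0.84 0 0 0" --pt "0.87 -0.84 0 0 0" --pt "0.87 -0.84 0 0 0" --pt "0.87 -0.84 0 0 0" --pt "0.87 -0.84 0 0 0" --pt "0.87 -0.8 0 0 0" --pt "0 0 0 0 0" --pt "0 0 0 0 0"

```text
clock: 22.7
position: [0.4557, 0.1966, 0.1641]
tool_rot: [3.141, 0.0, 1.182]
force: [0.9, -1.3, -4.8]
grip_width: 0.0291
finger_force: 51.3
```

```bash
python3 - <<'E'
from h import *
plan(.456,.196,.062,67.6)
snap('wrist','w11',(80,60,480,360),2)
E
```

```text
turn 0.03  then x -0.02 y 0.02 z 3.40
```

View pics/w11.png

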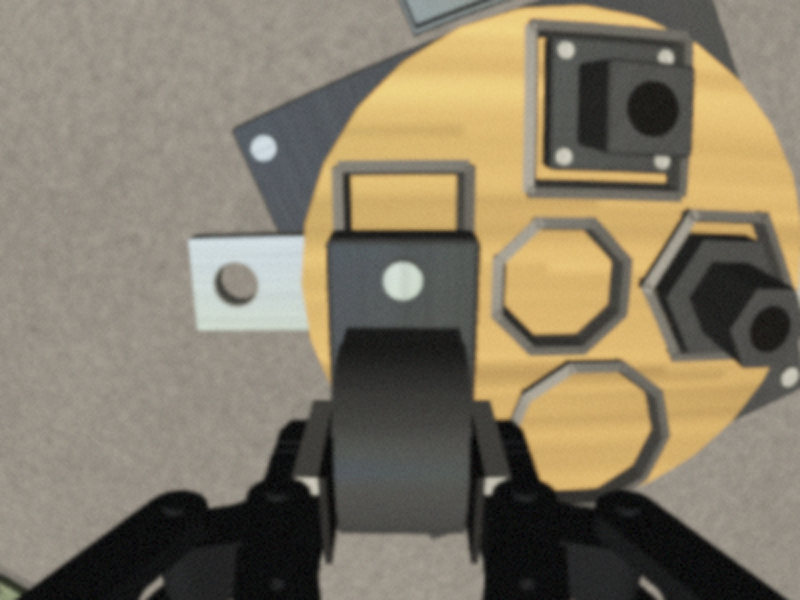

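```bash
python3 - <<'E'
from h import *
f=load('w11'); t=f['rot'][2]; ex=np.array([np.cos(t),np.sin(t)]); ey=np.array([-np.sin(t),np.cos(t)])
def q(u,v,z): d=px2w(f,u/2+80,v/2+60,z)[:2]-f['pos'][:2]; return (d@ex).round(4),(d@ey).round(4)
z0=f['pos'][2]-.0328
print('rim',q(403,162,.038),q(403,174,.038),'part bolt',q(403,281,z0+.016),'edge',q(403,234,z0+.014))
print('bush',px2w(f,561.5/2+80,286/2+60,.038),'tab',px2w(f,237/2+80,284/2+60,.0275),'sq hole',px2w(f,653/2+80,108/2+60,.086),'hex hole',px2w(f,769/2+80,329/2+60,.086))
E
```

```text
rim (np.float64(0.0542), np.float64(-0.0)) (np.float64(0.0492), np.float64(-0.0)) part bolt (np.float64(0.0348), np.float64(0.0004)) edge (np.float64(0.0467), np.float64(0.0004))
bush [0.52084473 0.17084632 0.038     ] tab [0.38494174 0.22422064 0.0275    ] sq hole [0.56780393 0.23827542 0.086     ] hex hole [0.59316703 0.13765895 0.086     ]
```

Emit:
jog_arm --pt "-0.06 0 0.7 0 0" --pt "0 0 0.7 0 0" --pt "0 0 0.7 0 0" --pt "0 0 0.6 0 0" --pt "0 0 0.5 0 0" --pt "0 0 0.23 0 0" --pt "0 0 0 0 0" --pt "0 0 0 0 0"

```text
clock: 23.55
position: [0.4558, 0.1939, 0.0609]
tool_rot: [3.141, 0.0, 1.18]
force: [-0.0, -0.1, -4.6]
grip_width: 0.029
finger_force: 52.5
```

Emit:
jog_arm --pt "0 0 0 0 0.6" --pt "0 0 0 0 0.6" --pt "0 0 0 0 0.6" --pt "0 0 0 0 0.6" --pt "0 0 -0.6 0 0.6" --pt "0 0 -0.9 0 0.6" --pt "0 0 -0.9 0 0.6" --pt "0 0 -0.9 0 1" --pt "0 0 0 0 1" --pt "0 0 0 0 1"

```text
clock: 24.55
position: [0.4555, 0.1944, 0.1598]
tool_rot: [3.141, -0.0, 1.182]
force: [-1.2, -0.3, -0.8]
grip_width: 0.0855
finger_force: 0.0
```

```bash
python3 - <<'E'
from h import *
diff('top4','top3')
plan(.5735,-.2505,.155,67.6)
E
```

```text
pillow 13.22; bush 2.14; hexa 2.26; sqnest 38.28; stand 2.4; red 2.13; 
turn 0.02  then x -12.20 y 9.30 z 0.14
```

Emit:
jog_arm --pt "-0.94 0.715 0 0 1" --pt "-0.94 0.715 0 0 1" --pt "-0.94 0.715 0 0 1" --pt "-0.94 0.715 0 0 1" --pt "-0.94 0.715 0 0 1" --pt "-0.94 0.715 0 0 1" --pt "-0.94 0.715 0 0 1" --pt "-0.94 0.715 0 0 1" --pt "-0.94 0.715 0 0 1" --pt "-0.94 0.715 0 0 1" --pt "-0.94 0.715 0 0 1" --pt "-0.94 0.715 0 0 1"

```text
clock: 25.8
position: [0.5648, -0.2174, 0.1582]
tool_rot: [-3.14, 0.0, 1.182]
force: [0.4, 0.8, 0.6]
grip_width: 0.0856
finger_force: 0.0
```

Emit:
jog_arm --pt "-0.92 0.72 0 0 1" --pt "0 0 0 0 1" --pt "0 0 0 0 1"

```text
clock: 26.1
position: [0.5741, -0.25, 0.158]
tool_rot: [-3.139, -0.0, 1.181]
force: [-0.5, 1.6, 0.3]
grip_width: 0.0853
finger_force: 0.0
```

```bash
python3 - <<'E'
from h import *
plan(.5735,-.2505,.030,67.6)
f=snap('wrist','w12'); c=w2px(f,[.5735,-.2505,.016]); print(c,w2px(f,[.5735,-.2505,.058]))
g=cv2.cvtColor(f['pixels'],cv2.COLOR_RGB2GRAY)
x,y=c.astype(int); w=g[y-70:y+70,x-60:x+60]
m=(w<95).astype(np.uint8); n,l,st,ce=cv2.connectedComponentsWithStats(m)
for i in range(1,n):
    if st[i,4]>50: print(st[i]+[x-60,y-70,0,0,0],ce[i]+[x-60,y-70])
for p in ([.022,0,.016],[0,.022,.016],[0,-.022,.016]):
    t=f['rot'][2]; C,S=np.cos(t),np.sin(t); print(w2px(f,[.5735+C*p[0]-S*p[1],-.2505+S*p[0]+C*p[1],p[2]]))
diff('top5','top4')
E
```

```text
turn 0.02  then x -0.02 y -0.01 z 4.27
[281.41503024 199.45766744] [281.46811296 214.16908537]
[ 259  173   47   58 2110] [281.56872038 200.37393365]
[281.43457473 175.86070773]
[257.35705468 199.46622311]
[305.46866721 199.49520828]
pillow 3.22; bush 16.35; hexa 68.25; sqnest 22.44; stand 3.97; red 3.01;
```

Emit:
jog_arm --pt "0.04 0 0.9 0 1" --pt "0 0 0.9 0 1" --pt "0 0 0.9 0 1" --pt "0 0 0.9 0 1" --pt "0 0 0.67 0 1" --pt "0 0 0 0 0" --pt "0 0 0 0 0" --pt "0 0 0 0 0" --pt "0 0 0 0 0" --pt "0 0 0 0 0" --pt "0 0 0 0 0" --pt "0 0 0 0 0"

```text
clock: 27.4
position: [0.5757, -0.2489, 0.0329]
tool_rot: [3.14, -0.0, 1.182]
force: [-2.0, 1.3, 9.3]
grip_width: 0.0279
finger_force: 48.6
```

Emit:
jog_arm --pt "0 0 -0.5 0 0" --pt "0 0 -1 0 0" --pt "0 0 -1 0 0" --pt "0 0 -1 0 0" --pt "0 0 -0.9 0 0" --pt "0.94 -0.54 0 0 0" --pt "0.94 -0.54 0 0 0" --pt "0.94 -0.54 0 0 0" --pt "0.94 -0.54 0 0 0" --pt "0.94 -0.54 0 0 0" --pt "0.94 -0.54 0 0 0" --pt "0.94 -0.54 0 0 0"

```text
clock: 28.6
position: [0.5448, -0.022, 0.1648]
tool_rot: [3.14, -0.0, 1.182]
force: [0.6, -0.0, -3.0]
grip_width: 0.0277
finger_force: 49.9
```

Emit:
jog_arm --pt "0.94 -0.54 0 0 0" --pt "0.94 -0.54 0 0 0" --pt "0.94 -0.54 0 0 0" --pt "0.94 -0.54 0 0 0" --pt "0.94 -0.54 0 0 0" --pt "0.94 -0.54 0 0 0" --pt "0 0 0 0 0" --pt "0 0 0 0 0"

```text
clock: 29.4
position: [0.5192, 0.1708, 0.1645]
tool_rot: [3.141, -0.0, 1.183]
force: [0.0, -1.9, -2.2]
grip_width: 0.0279
finger_force: 49.8
```

```bash
python3 - <<'E'
from h import *
plan(.5208,.1705,.062,67.6)
f=snap('wrist','w13',(130,60,430,360),2); t=f['rot'][2];C,S=np.cos(t),np.sin(t)
# wood-colour / gray rim profile along the column through TCP
for du in (-1,0,1):
  col=f['pixels'][150:215,281+du*3].astype(int); 
  if du==0: print([(150+i,*c) for i,c in enumerate(col)][::2])
def q(u,v,z): d=px2w(f,u,v,z)[:2]-f['pos'][:2]; return (d@[C,S]).round(4),(d@[-S,C]).round(4)
for v in range(150,215,8): print(v,q(281,v,.038))
E
```

```text
turn 0.04  then x 0.01 y 0.05 z 3.42
[(150, np.int64(65), np.int64(60), np.int64(53)), (152, np.int64(82), np.int64(79), np.int64(72)), (154, np.int64(120), np.int64(115), np.int64(106)), (156, np.int64(130), np.int64(125), np.int64(112)), (158, np.int64(178), np.int64(154), np.int64(112)), (160, np.int64(213), np.int64(180), np.int64(115)), (162, np.int64(214), np.int64(178), np.int64(110)), (164, np.int64(220), np.int64(186), np.int64(116)), (166, np.int64(214), np.int64(183), np.int64(119)), (168, np.int64(166), np.int64(150), np.int64(127)), (170, np.int64(144), np.int64(141), np.int64(128)), (172, np.int64(143), np.int64(139), np.int64(125)), (174, np.int64(171), np.int64(147), np.int64(103)), (176, np.int64(215), np.int64(181), np.int64(113)), (178, np.int64(223), np.int64(189), np.int64(118)), (180, np.int64(226), np.int64(192), np.int64(121)), (182, np.int64(229), np.int64(195), np.int64(122)), (184, np.int64(231), np.int64(199), np.int64(125)), (186, np.int64(233), np.int64(203), np.int64(129)), (188, np.int64(233), np.int64(203), np.int64(129)), (190, np.int64(236), np.int6
[... 354 characters left out ...]
), np.int64(188), np.int64(116)), (206, np.int64(226), np.int64(193), np.int64(119)), (208, np.int64(226), np.int64(192), np.int64(121)), (210, np.int64(227), np.int64(189), np.int64(119)), (212, np.int64(226), np.int64(191), np.int64(120)), (214, np.int64(228), np.int64(193), np.int64(121))]
150 (np.float64(0.0467), np.float64(0.0004))
158 (np.float64(0.0399), np.float64(0.0004))
166 (np.float64(0.0331), np.float64(0.0004))
174 (np.float64(0.0262), np.float64(0.0004))
182 (np.float64(0.0192), np.float64(0.0004))
190 (np.float64(0.0122), np.float64(0.0004))
198 (np.float64(0.0051), np.float64(0.0003))
206 (np.float64(-0.0021), np.float64(0.0003))
214 (np.float64(-0.0095), np.float64(0.0003))
```

Emit:
jog_arm --pt "0.01 0.05 0.7 0 0" --pt "0 0 0.7 0 0" --pt "0 0 0.7 0 0" --pt "0 0 0.6 0 0" --pt "0 0 0.5 0 0" --pt "0 0 0.23 0 0" --pt "0 0 0 0 0" --pt "0 0 0 0 0"

```text
clock: 30.25
position: [0.5211, 0.1697, 0.061]
tool_rot: [3.141, -0.0, 1.181]
force: [0.5, -0.3, -2.8]
grip_width: 0.0277
finger_force: 51.6
```

Emit:
jog_arm --pt "0 0 0 0 0.45" --pt "0 0 0 0 0.45" --pt "0 0 0 0 0.45" --pt "0 0 0 0 0.45" --pt "0 0 -0.6 0 0.45" --pt "0 0 -0.9 0 0.45" --pt "0 0 -0.9 0 0.45" --pt "0 0 -0.9 0 1" --pt "0 0 0 0 1" --pt "0 0 0 0 1"

```text
clock: 31.25
position: [0.521, 0.1699, 0.1599]
tool_rot: [3.141, -0.0, 1.182]
force: [-0.2, -0.9, -0.7]
grip_width: 0.08
finger_force: 0.0
```

```bash
python3 - <<'E'
from h import *
# knob target: grip with tool over knob; axis c
c=np.array([.528,.1668])
plan(.4,.05,.20,67.6)
print(bot.observe()['qpos'])
E
```

```text
turn 0.02  then x -5.23 y -2.20 z -1.34
[-0.064495    0.52789485 -0.49151045  1.85491543  0.32611409  0.83789848
 -1.10903959]
```

Emit:
jog_arm --pt "-0.9 0 -0.9 0 1" --pt "-0.9 0 -0.9 0 1" --pt "0 0 0 0 1" --pt "0 0 0 0 1"

```text
clock: 31.65
position: [0.5003, 0.1196, 0.2132]
tool_rot: [3.141, 0.0, 1.181]
force: [0.4, -0.4, -0.3]
grip_width: 0.0853
finger_force: 0.0
```

```bash
python3 - <<'E'
from h import *
snap('wrist','w14',(60,0,520,290),1.73)
diff('top6','top3')
E
```

```text
pillow 13.79; bush 9.48; hexa 3.67; sqnest 20.3; stand 3.89; red 3.35;
```

View pics/w14.png

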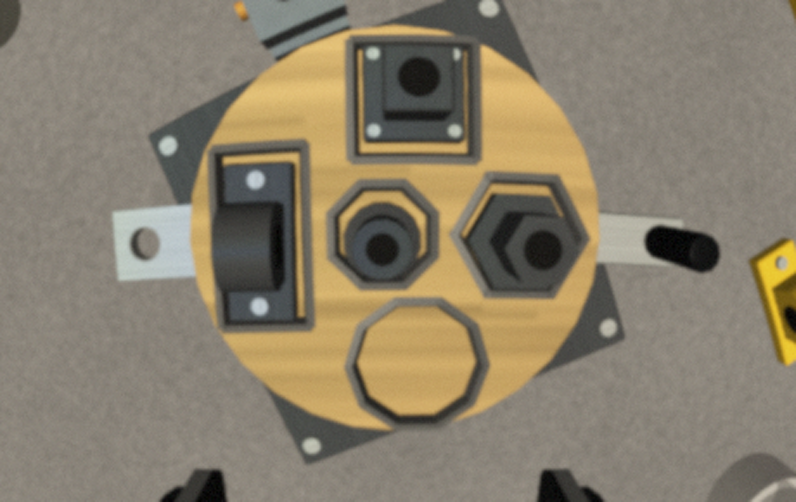

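All four parts sit inside their fences (square (420,90), pillow (253,243), bush (382,245), hexa (525,245)). The knob top is at (705,251), its base at (652,240), the tab hole at (146,243), and the base bolts at (168,146), (488,7), (609,327) and (312,446).

```bash
python3 - <<'E'
from h import *
f=load('w14'); P=lambda u,v,z: px2w(f,u/1.73+60,v/1.73,z)
for z in (.004,.008,.012):
    B=[P(*p,z) for p in [(168,146),(488,7),(609,327),(312,446)]]
    d1=B[0]-B[3]; d2=B[1]-B[2]; d3=B[1]-B[0]
    print('axis',np.mean(B,0).round(4),np.degrees([np.arctan2(d[1],d[0]) for d in (d1,d2,d3)]),np.linalg.norm(d1))
print('knob',P(706,251,.087),P(653,240,.028),'tab',P(146,243,.0275))
k=P(706,251,.087)
plan(k[0],k[1],.155,157.6)
E
```

```text
axis [0.5284 0.1663 0.004 ] [90.69591503 90.85395796  0.83397389] 0.2256525804923654
axis [0.5284 0.1667 0.008 ] [90.69591503 90.85395796  0.83397389] 0.22309204586462186
axis [0.5284 0.167  0.012 ] [90.69591503 90.85395796  0.83397389] 0.22053151123687836
knob [0.68271626 0.10725799 0.087     ] [0.6791139  0.10764908 0.028     ] tab [0.38526973 0.22449653 0.0275    ]
turn -19.60  then x -5.80 y 1.91 z 1.92
```

Emit:
jog_arm --pt "0.31 0.96 0 0 0.6" --pt "0.31 0.96 0 0 0.6" --pt "0.31 0.96 0 0 0.6" --pt "0.31 0.96 0 0 0.6" --pt "0.31 0.96 0 0 0.6" --pt "0.32 0.96 0 0 0.6" --pt "0 0 0 -1 0.6" --pt "0 0 0 -1 0.6" --pt "0 0 0 -1 0.6" --pt "0 0 0 -1 0.6" --pt "0 0 0 -1 0.6" --pt "0 0 0 -1 0.6"

```text
clock: 32.95
position: [0.6811, 0.1076, 0.2118]
tool_rot: [-3.14, -0.0, 1.667]
force: [0.8, 0.9, 0.1]
grip_width: 0.0509
finger_force: 0.0
```

Emit:
jog_arm --pt "0 0 0 -1 0.6" --pt "0 0 0.2 -1 0.6" --pt "0 0 0.2 -1 0.6" --pt "0 0 0.2 -1 0.6" --pt "0 0 0.2 -1 0.6" --pt "0 0 0.2 -1 0.6" --pt "0 0 0.2 -1 0.6" --pt "0 0 0.2 -1 0.6" --pt "0 0 0.2 -1 0.6" --pt "0 0 0 -1 0.6" --pt "0 0 0 -1 0.6" --pt "0 0 0 -1 0.6"

```text
clock: 34.15
position: [0.681, 0.1077, 0.1638]
tool_rot: [-3.141, -0.002, 2.627]
force: [0.5, -0.2, -0.3]
grip_width: 0.0513
finger_force: 0.0
```

Emit:
jog_arm --pt "0 0 0 -1 0.6" --pt "0 0 0 -0.7 0.6" --pt "0 0 0 0 0.6" --pt "0 0 0 0 0.6"

```text
clock: 34.55
position: [0.6811, 0.1071, 0.1645]
tool_rot: [-3.141, -0.001, 2.757]
force: [0.2, -0.9, -1.0]
grip_width: 0.0513
finger_force: 0.0
```

```bash
python3 - <<'E'
from h import *
plan(.6814,.1055,.052,158); print(bot.observe()['qpos'])
f=snap('wrist','w15'); a=w2px(f,[.6814,.1055,.087]); print(a,w2px(f,[.6814,.1055,.028]))
g=f['pixels'].max(2); x,y=a.astype(int); w=g[y-50:y+50,x-50:x+50]; m=(w<55).astype(np.uint8); n,l,st,ce=cv2.connectedComponentsWithStats(m)
for i in range(1,n):
    if st[i,4]>80: print(st[i]+[x-50,y-50,0,0,0])
print(w2px(f,[.6814+.011,.1055,.087]),w2px(f,[.6814-.011,.1055,.087]),w2px(f,[.6814,.1055+.011,.087]))
E
```

```text
turn -0.01  then x -0.03 y -0.05 z 3.75
[ 0.21733883  0.81088466 -0.79953739  1.44130221  0.60573961  1.14693687
  0.50874148]
[277.2202043  224.71525367] [277.86125793 201.76887146]
[265 192  28  45 984]
[282.87952898 237.69841593] [271.3994621  211.33568804] [291.35081264 219.3445185 ]
```

Emit:
jog_arm --pt "-0.02 -0.03 0.9 0 0.6" --pt "0 0 0.9 0 0.6" --pt "0 0 0.9 0 0.6" --pt "0 0 0.9 0 0.6" --pt "0 0 0.15 0 0.6" --pt "0 0 0 0 0" --pt "0 0 0 0 0" --pt "0 0 0 0 0" --pt "0 0 0 0 0" --pt "0 0 0 0 0" --newtons 40

```text
clock: 35.6
position: [0.6823, 0.1057, 0.0546]
tool_rot: [3.14, 0.002, 2.758]
force: [-1.2, 0.1, 7.8]
grip_width: 0.0209
finger_force: 39.8
```

```bash
python3 - <<'E'
from h import *
o=bot.observe(); d=np.array(o['position'][:2])-[.5284,.1668]; print(np.linalg.norm(d),np.degrees(np.arctan2(d[0],-d[1])),np.degrees(o['tool_rot'][2]))
diff('top7','top6')
E
```

```text
0.16561559118836083 68.35841519698958 158.00754375483123
pillow 30.29; bush 28.98; hexa 15.12; sqnest 35.75; stand 55.15; red 44.4;
```

Emit:
jog_arm --pt "0.02 -0.44 0 1 0" --pt "0.02 -0.44 0 1 0" --pt "0.02 -0.44 0 1 0" --pt "0.02 -0.44 0 1 0" --pt "0.02 -0.44 0 1 0" --pt "0.02 -0.44 0 1 0" --pt "0 0 0 0 0" --pt "0 0 0 0 0"

```text
clock: 36.45
position: [0.6365, 0.0413, 0.0546]
tool_rot: [3.14, 0.002, 2.277]
force: [1.8, -2.3, 9.1]
grip_width: 0.0213
finger_force: 42.1
```

```bash
cat >> h.py <<'E'
def kn():
    o=bot.observe(); d=np.array(o['position'][:2])-[.5284,.1668]; print(np.linalg.norm(d),np.degrees(np.arctan2(d[0],-d[1])),np.degrees(o['tool_rot'][2])-90,o['force'],o['qpos'])
E
python3 -c "
from h import *
kn()"
```

```text
0.16562880861831034 40.737741237647896 40.4659915027421 [ 1.79290181 -2.33296636  9.09238135] [ 0.24870092  0.83649033 -0.63459176  1.66255006  0.62571938  0.8526082
  0.05409521]
```

Emit:
jog_arm --pt "0.018 -0.44 0 1 0" --pt "0.018 -0.44 0 1 0" --pt "0.018 -0.44 0 1 0" --pt "0.018 -0.44 0 1 0" --pt "0.018 -0.44 0 1 0" --pt "0.018 -0.44 0 1 0" --pt "0.018 -0.44 0 1 0" --pt "0.018 -0.44 0 1 0" --pt "0.01 -0.31 0 0.71 0" --pt "0 0 0 0 0" --pt "0 0 0 0 0"

```text
clock: 37.55
position: [0.5309, 0.0014, 0.0545]
tool_rot: [3.139, 0.002, 1.58]
force: [-1.4, -7.7, 14.0]
grip_width: 0.0205
finger_force: 42.8
```

```bash
python3 -c "
from h import *
kn(); print(np.array(bot.observe()['position']))
f=snap('scene','sc2'); 
for n,p in dict(ear=[.526,.3217,.053],tab=[.526,.3217,.0275],stand=[.452,-.254,.097],knob=[.53,.002,.087]).items(): print(n,w2px(f,p))"
```

```text
0.16540259348529862 0.8751849230436142 0.5495104451508723 [-1.4265943  -7.68547259 13.95476438] [ 0.22253755  0.67295174 -0.46320877  1.95922728  0.50227765  0.6215731
 -0.55953955]
[0.5309264  0.0014167  0.05450744]
ear [355.61434869 291.21292147]
tab [353.89941326 295.58137087]
stand [244.76036127 123.11970258]
knob [273.30503512 193.15905659]
```

Emit:
jog_arm --pt "0 0 0 0 0.7" --pt "0 0 0 0 0.7" --pt "0 0 0 0 0.7" --pt "0 0 -0.6 0 0.7" --pt "0 0 -0.9 0 0.7" --pt "0 0 -0.9 0 0.7" --pt "0 0 -0.9 0 0.7" --pt "0 0 -0.9 0 0.7" --pt "0 0 0 0 0.7"

```text
clock: 38.5
position: [0.5313, 0.0027, 0.1821]
tool_rot: [3.137, 0.0, 1.581]
force: [0.7, 0.4, 0.5]
grip_width: 0.0599
finger_force: 0.0
```

Emit:
jog_arm --pt "-0.94 -0.28 0 0 0.7" --pt "-0.94 -0.28 0 0 0.7" --pt "-0.94 -0.28 0 0 0.7" --pt "-0.94 -0.28 0 0 0.7" --pt "-0.94 -0.28 0 0 0.7" --pt "-0.94 -0.28 0 0 0.7" --pt "-0.94 -0.28 0 0 0.7" --pt "-0.94 -0.28 0 0 0.7" --pt "-0.94 -0.28 0 0 0.7" --pt "0 0 0 0 0.7" --pt "0 0 0 0 0.7" --pt "0 0 0 0 0.7"

```text
clock: 39.7
position: [0.4572, -0.2511, 0.1789]
tool_rot: [-3.141, -0.001, 1.582]
force: [0.2, -0.5, 0.3]
grip_width: 0.06
finger_force: 0.0
```

```bash
python3 - <<'E'
from h import *
print(bot.observe()['position'],bot.observe()['qpos'][6])
f=snap('wrist','w16'); 
p0=w2px(f,[.454,-.253,.053]); x,y=p0.astype(int); print(p0,w2px(f,[.454,-.253,.097]))
g=cv2.cvtColor(f['pixels'],cv2.COLOR_RGB2GRAY)
w=g[y-70:y+80,x-70:x+70]
for nm,m in (('dark',w<60),('white',w>165)):
    n,l,st,ce=cv2.connectedComponentsWithStats(m.astype(np.uint8))
    for i in range(1,n):
        if st[i,4]>150:
            print(nm,st[i]+[x-70,y-70,0,0,0])
            if nm=='white':
                c=max(cv2.findContours((l==i).astype(np.uint8),0,1)[0],key=cv2.contourArea); b=cv2.boxPoints(cv2.minAreaRect(c))+[x-70,y-70]; print(b.round(1)); print(np.mean([px2w(f,*q,.053) for q in b],0), [np.linalg.norm(px2w(f,*b[i],.053)-px2w(f,*b[i-1],.053)).round(4) for i in (0,1)])
diff('top8','top3')
E
```

```text
[ 0.45720139 -0.25113279  0.17887702] 0.10261496623475713
[277.35650526 206.28794823] [276.82353094 223.94076431]
dark [263 197  28  41 934]
dark [207 265  13  21 244]
white [ 242  173   69   66 3017]
[[241.6 176.3]
 [308.9 172.7]
 [312.3 235.4]
 [245.  239.1]]
[ 0.45362986 -0.25348842  0.053     ] [np.float64(0.0576), np.float64(0.0571)]
pillow 14.85; bush 11.34; hexa 21.55; sqnest 29.82; stand 15.0; red 71.52;
```

Emit:
jog_arm --pt "-0.08 -0.12 0.8 0 0.7" --pt "0 0 0.8 0 0.7" --pt "0 0 0.8 0 0.7" --pt "0 0 0.8 0 0.7" --pt "0 0 0.63 0 0.7" --pt "0 0 0 0 0" --pt "0 0 0 0 0" --pt "0 0 0 0 0" --pt "0 0 0 0 0" --pt "0 0 0 0 0" --newtons 80

```text
clock: 40.8
position: [0.454, -0.2547, 0.0653]
tool_rot: [3.14, 0.001, 1.581]
force: [-0.9, 1.8, 9.0]
grip_width: 0.0224
finger_force: 78.6
```

Emit:
jog_arm --pt "0 0 -0.4 0 0" --pt "0 0 -0.7 0 0" --pt "0 0 -0.9 0 0" --pt "0 0 -0.9 0 0" --pt "0 0 -0.9 0 0" --pt "0 0 0 0 0"

```text
clock: 41.4
position: [0.4546, -0.2553, 0.1822]
tool_rot: [3.137, 0.003, 1.581]
force: [-0.0, -0.1, -3.3]
grip_width: 0.022
finger_force: 79.3
```

```bash
python3 - <<'E'
from h import *
f=snap('wrist','w17'); o=f['pos']; print(o)
plan(.526,.26,.18,np.degrees(f['rot'][2]))
c=w2px(f,o-[0,0,-.033]); print('pin top axis',c, w2px(f,[o[0],o[1],o[2]-.007]))
x,y=c.astype(int); g=cv2.cvtColor(f['pixels'],cv2.COLOR_RGB2GRAY); np.set_printoptions(linewidth=250)
print(g[y-90:y+50:3,x-2:x+3].mean(1).astype(int)); print(y-90)
E
```

```text
[ 0.45464013 -0.25528563  0.18223103]
turn -0.00  then x 17.15 y 2.58 z 0.01
pin top axis [282.13324904 315.86660069] [281.43484759 270.2498768 ]
[222  85  64  66  66  78 180 187 138   9   3  10   7   9   8   9   7   5   7   5   5  16  37  27  27  24  23  23  20  20  20  22  20  20  20  40 131 142 138 140 139 138 137 132 137 134 138]
225
```

```bash
python3 - <<'E'
from h import *
f=load('w17'); o=f['pos']; g=cv2.cvtColor(f['pixels'],cv2.COLOR_RGB2GRAY)
print(g[238:254,281].tolist(),g[284:296,281].tolist(),g[326:336,281].tolist())
for v,dz in ((242,-.0083),(289.5,.0317),(330,.0317)): print(v,(px2w(f,281.5,v,o[2]+dz)-o).round(4))
E
```

```text
[65, 64, 79, 117, 156, 180, 189, 185, 190, 188, 172, 138, 81, 33, 13, 7] [5, 7, 9, 12, 15, 26, 35, 40, 39, 32, 30, 30] [20, 19, 18, 20, 34, 72, 111, 129, 137, 140]
242 [-0.0001  0.0156 -0.0083]
289.5 [-0.0004  0.0123  0.0317]
330 [-0.0001 -0.0088  0.0317]
```

Emit:
jog_arm --pt "0.95 0.14 0 0 0" --pt "0.95 0.14 0 0 0" --pt "0.95 0.14 0 0 0" --pt "0.95 0.14 0 0 0" --pt "0.95 0.14 0 0 0" --pt "0.95 0.14 0 0 0" --pt "0.95 0.14 0 0 0" --pt "0.95 0.14 0 0 0" --pt "0.95 0.14 0 0 0" --pt "0.95 0.14 0 0 0" --pt "0.95 0.14 0 0 0" --pt "0.95 0.14 0 0 0"

```text
clock: 42.65
position: [0.4998, 0.0889, 0.1778]
tool_rot: [-3.141, 0.0, 1.581]
force: [1.2, -0.2, -1.5]
grip_width: 0.022
finger_force: 79.2
```

Emit:
jog_arm --pt "0.95 0.14 0 0 0" --pt "0.95 0.14 0 0 0" --pt "0.95 0.14 0 0 0" --pt "0.95 0.14 0 0 0" --pt "0.95 0.14 0 0 0" --pt "0 0 0 0 0" --pt "0 0 0 0 0" --pt "0 0 0 0 0"

```text
clock: 43.45
position: [0.5195, 0.2296, 0.1778]
tool_rot: [-3.141, 0.001, 1.581]
force: [0.4, -0.6, -1.6]
grip_width: 0.0221
finger_force: 79.2
```

```bash
python3 - <<'E'
from h import *
f=snap('wrist','w18'); print(f['pos'],f['rot'])
c=w2px(f,[.526,.3217,.053]); print(c)
x,y=c.astype(int); view(cv2.cvtColor(f['pixels'],cv2.COLOR_RGB2BGR),'w18',(180,40,380,190),4); print((c-[180,40])*4)
E
```

```text
[0.51953856 0.2295895  0.17782888] [-3.14085327e+00  8.80002250e-04  1.58052469e+00]
[290.32607696  95.72667947]
[441.30430783 222.90671787]
```

View pics/w18.png

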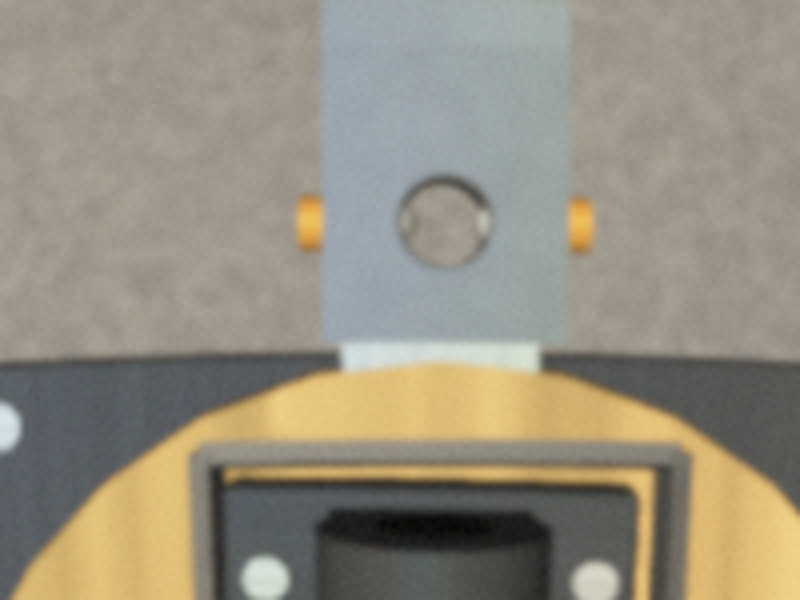

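The ear hole at crop (445,222) shows bench straight through, with the tab (340–541) centred under the ear (322–570). It is aligned.

```bash
python3 - <<'E'
from h import *
f=load('w18'); e=px2w(f,445.5/4+180,222/4+40,.053); print(e)
plan(e[0],e[1]-.001,.119,np.degrees(f['rot'][2]))
E
```

```text
[0.52684535 0.32190185 0.053     ]
turn -0.00  then x 3.04 y 0.27 z 1.97
```

Emit:
jog_arm --pt "0.76 0.07 0 0 0" --pt "0.76 0.07 0 0 0" --pt "0.76 0.07 0 0 0" --pt "0.76 0.06 0 0 0" --pt "0 0 0.6 0 0" --pt "0 0 0.6 0 0" --pt "0 0 0.6 0 0" --pt "0 0 0.17 0 0" --pt "0 0 0 0 0" --pt "0 0 0 0 0"

```text
clock: 44.5
position: [0.5273, 0.3218, 0.1199]
tool_rot: [3.141, -0.0, 1.581]
force: [-0.1, 0.1, -0.4]
grip_width: 0.0221
finger_force: 79.2
```

```bash
python3 - <<'E'
from h import *
f=snap('wrist','w19'); plan(.5268,.3209,.100,np.degrees(f['rot'][2]))
g=cv2.cvtColor(f['pixels'],cv2.COLOR_RGB2GRAY); p=f['pixels'].astype(int)
# orange ball screws, ear edges
m=((p[...,0]>170)&(p[...,2]<90)&(p[...,1]>90)&(p[...,1]<175)).astype(np.uint8)
n,l,st,ce=cv2.connectedComponentsWithStats(m)
for i in range(1,n):
    if 20<st[i,4]<600: print(st[i],ce[i])
h=load('w18'); q=h['pixels'].astype(int); m=((q[...,0]>170)&(q[...,2]<90)&(q[...,1]>90)&(q[...,1]<175)).astype(np.uint8)
n,l,st,ce=cv2.connectedComponentsWithStats(m)
for i in range(1,n):
    if 20<st[i,4]<600: print('w18',ce[i], px2w(h,*ce[i],.045))
E
```

```text
turn 0.00  then x -0.03 y -0.02 z 0.67
[113   0 123 110 437] [184.66361556  86.71395881]
[511   0  45  32 549] [541.08196721  11.69398907]
[204   9  16   6  33] [212.33333333  12.        ]
[170  21  19   5  37] [179.45945946  22.7027027 ]
[138  38  24   8  70] [149.41428571  41.75714286]
[145  51  42   8 122] [166.20491803  54.69672131]
[170  52  27  12  79] [183.3164557   58.48101266]
[168  66  11   7  32] [171.71875  69.125  ]
[202  69  19   9  58] [210.53448276  73.46551724]
[116  72  27   7  67] [128.70149254  74.85074627]
[165  81  37   7  84] [182.23809524  83.95238095]
[158  90  17   8  46] [164.7173913   93.54347826]
[141  93  10   6  21] [146.61904762  95.95238095]
[545 413  15   7  29] [552.         416.27586207]
w18 [162.98   1.  ] [0.41451829 0.41320272 0.045     ]
w18 [469.52380952 318.0952381 ] [0.74896739 0.08719459 0.045     ]
w18 [482.66666667 345.23529412] [0.78970014 0.03614482 0.045     ]
w18 [544.92957746 358.25352113] [ 0.9550226  -0.02811867  0.045     ]
w18 [514.64285714 363.85714286] [ 0.87804929 -0.01996736  0.045     ]
w18 [511.2173913  379.08695652] [ 0.89011435 -0.05717706  0.045     ]
w18 [551.775 396.35 ] [ 1.06431149 -0.16202921  0.045     ]
w18 [518.67241379 410.22413793] [ 0.97066324 -0.16792309  0.045     ]
w18 [518.61702128 414.42553191] [ 0.98057074 -0.18495378  0.045     ]
```

Emit:
jog_arm --pt "-0.02 -0.02 0.2 0 0" --pt "0 0 0.2 0 0" --pt "0 0 0.1 0 0" --pt "0 0 0 0 0" --pt "0 0 0 0 0"

```text
clock: 45.05
position: [0.5263, 0.3213, 0.1041]
tool_rot: [-3.141, -0.0, 1.581]
force: [-0.5, 1.3, -1.7]
grip_width: 0.0219
finger_force: 79.2
```

Emit:
jog_arm --pt "0 0 0.1 0 0" --pt "0 0 0.1 0 0" --pt "0 0 0 0 0" --pt "0 0 0 0 0"

```text
clock: 45.45
position: [0.5265, 0.3212, 0.098]
tool_rot: [3.141, -0.0, 1.581]
force: [2.8, 0.8, -2.8]
grip_width: 0.0223
finger_force: 79.3
```

Emit:
jog_arm --pt "0 0 0.12 0 0" --pt "0 0 0.12 0 0" --pt "0 0 0.12 0 0" --pt "0 0 0 0 0" --pt "0 0 0 0 0"

```text
clock: 45.95
position: [0.5261, 0.321, 0.0867]
tool_rot: [-3.141, 0.0, 1.581]
force: [2.9, 0.3, -8.7]
grip_width: 0.0224
finger_force: 78.6
```

Emit:
jog_arm --pt "0 0 0.12 0 0" --pt "0 0 0.12 0 0" --pt "0 0 0.12 0 0" --pt "0 0 0 0 0" --pt "0 0 0 0 0"

```text
clock: 46.45
position: [0.5262, 0.3214, 0.0762]
tool_rot: [-3.141, -0.0, 1.581]
force: [3.2, 3.8, -8.6]
grip_width: 0.0223
finger_force: 78.7
```

Emit:
jog_arm --pt "0 0 0.12 0 0" --pt "0 0 0.12 0 0" --pt "0 0 0.12 0 0" --pt "0 0 0 0 0" --pt "0 0 0 0 0"

```text
clock: 46.95
position: [0.5263, 0.321, 0.0654]
tool_rot: [-3.141, 0.0, 1.581]
force: [3.0, 0.3, -2.5]
grip_width: 0.0223
finger_force: 79.1
```

Emit:
jog_arm --pt "0 0 0.05 0 0" --pt "0 0 0.05 0 0" --pt "0 0 0 0 0" --pt "0 0 0 0 0"

```text
clock: 47.35
position: [0.5265, 0.3212, 0.0651]
tool_rot: [3.14, 0.001, 1.581]
force: [-10.4, -10.9, 45.1]
grip_width: 0.0221
finger_force: 85.2
```

Emit:
jog_arm --pt "0 0 -0.09 0 0" --pt "0 0 0 0 0.5" --pt "0 0 0 0 0.6" --pt "0 0 0 0 0.6" --pt "0 0 0 0 0.6" --pt "0 0 -0.5 0 0.6" --pt "0 0 -0.9 0 0.6" --pt "0 0 -0.9 0 0.6" --pt "0 0 -0.9 0 0.6" --pt "-0.9 0 -0.5 0 0.6" --pt "-0.9 0 -0.5 0 0.6" --pt "-0.9 0 0 0 0.6"

```text
clock: 48.55
position: [0.5277, 0.24, 0.1944]
tool_rot: [3.138, -0.001, 1.582]
force: [0.4, -0.1, -0.7]
grip_width: 0.0514
finger_force: 0.0
```

Emit:
jog_arm --pt "0 0 0 0 0.6" --pt "0 0 0 0 0.6" --pt "0 0 0 0 0.6"

```text
clock: 48.85
position: [0.527, 0.2413, 0.1918]
tool_rot: [3.141, -0.001, 1.582]
force: [0.5, -0.5, 0.5]
grip_width: 0.051
finger_force: 0.0
```

```bash
python3 - <<'E'
from h import *
print(bot.observe()['position'],bot.observe()['clock'])
w=snap('wrist','w20'); s=snap('scene','sc3')
im=cv2.cvtColor(w['pixels'],cv2.COLOR_RGB2BGR)
a=cv2.resize(im[:330],(560,330)); b=cv2.cvtColor(s['pixels'],cv2.COLOR_RGB2BGR)[60:380,130:450]
top=snap('top','top9'); t=cv2.cvtColor(top['pixels'],cv2.COLOR_RGB2BGR)
b=cv2.resize(b,(270,270)); t=cv2.resize(t,(360,270))
row=np.hstack([b,t]); canvas=np.zeros((600,800,3),np.uint8); canvas[:330,:560]=a; canvas[330:,:630]=row
crop=cv2.cvtColor(s['pixels'],cv2.COLOR_RGB2BGR)
x,y=w2px(s,[.527,.322,.06]).astype(int); z=crop[y-40:y+40,x-30:x+30]; canvas[:320,560:800]=cv2.resize(z,(240,320))
cv2.imwrite('pics/final.png',canvas)
E
```

```text
[0.52695956 0.2412574  0.19183689] 48.85
```

View pics/final.png

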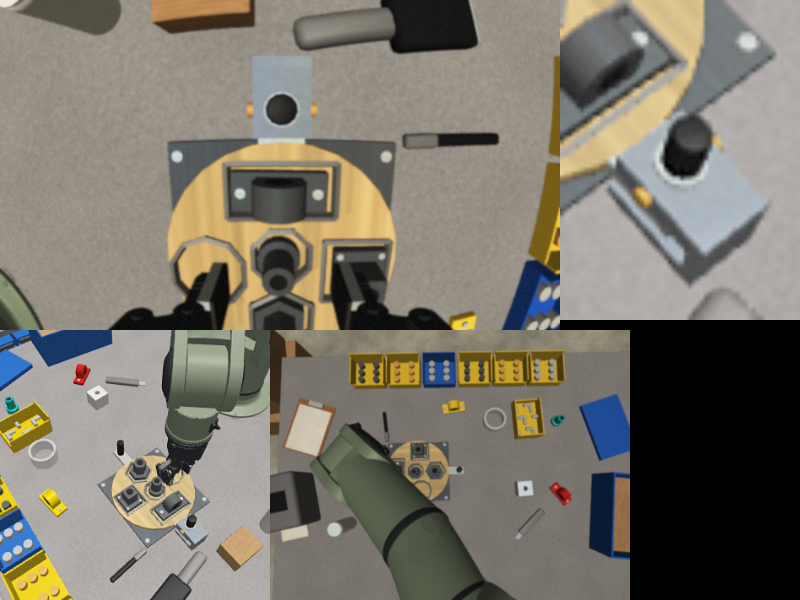

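The pin's flange lies on the fork (wrist view (282,109)), all four parts are in their nests, and the bystanders are unmoved.

```bash
python3 -c "
from h import *
print(bot.job_done())"
```

```text
the job is handed in; nothing more can be done
None
```

I handed the job in at about 49 s: the square, hexa, pillow and bush (no hub was on the bench) are in their nests, the table is turned to the fork, and the pin is down with its flange on the fork.

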